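# Close up the spool bay behind its lift-off gate

### The arm

A 6-joint arm with a two-finger parallel gripper is mounted at the origin on a cart in front of the work surface, level with it; the furniture and walls round the work are solid. World frame = base frame: x ahead of the robot, y to its left, z up, the work surface at z = 0. Lengths are in m, angles in rad, forces in N, time in s.
With the tool pointing down it reaches from about 0.375 to 0.9 m from the base axis. Payload 3.1 kg.
Tool frame: the origin (TCP) lies at the very end of the fingers, on their centre line; the grasp point (between the pads) lies 19 mm behind it; z points along the fingers, y is the line along which they close (so a half turn about z gives the same grasp; the last joint's range is limited). The gripper opens to 85 mm and grips with 20 to 120 N. Pads are 22 mm wide; open, the fingers measure 114 mm over their backs; the gripper's body (76 mm by 85 mm) begins 54 mm behind the grasp point. The pads swing forward as they close: fully open they stand 13 mm farther back than shut.
Start: joints at [1.056, 0.527, 1.433, -0, 1.181, -0.178], TCP at [0.206, 0.59, 0.231] pointing down, gripper open.
Joint ranges: [-3.08, 3.08], [-0.75, 2.2], [0.22, 2.44], [-1.43, 4.57], [0, 2.65], [-2.85, 2.85]. Speed limits (rad/s): [2.79, 2.79, 3.14, 3.14, 3.14, 3.14].

### API

Orientations are given as a rotation vector (axis times angle).
In Python, from workcell import arm gives the robot as it stands.
- The arm moves only by the tool jog_arm, never from a script. Its argument "steps" is a list of rows, each a list of 6 numbers: the shift along the tool's x, y, z in cm, then the turn, a rotation vector about the tool's x, y, z in rad. A call has 1 to 8 rows; each row shifts and turns the commanded pose from where the row before left it, along the tool's axes as they then stand; what a row does not reach is not made up. A row lasts 1/10 s, in which the tool goes at most 50 mm and 8.59 degrees, less where a joint would pass 70% of its speed; a pose out of reach is approached as far as the arm can. A call with a gripper value outside its range is refused whole. "grip" is the opening, from 0 (shut) to 1 (fully open), set as the call begins (left out, the last holds). The fingers move at their own pace and stop on an object; "force" is the grip in N (left out, the last holds). Time passes only in rows, so rows that do not move let the fingers close. It gives the time, the measured TCP pose, the force, the opening and the grip force at its end, in the units of the state.
- arm.get_state(): the state, without advancing time (a new reading comes with each control period).
- arm.capture(name): name is "scene" or "top"; returns a dict with "frame" (420x560x3 uint8, blue, green, red), "z_map" (420x560 float32, m along the optical axis (not along the pixel's ray), 0 where there is no reading), "vfov" (degrees; the focal length in pixels is half the picture's height over the tangent of half this angle, whatever the lens; pixels are square), "cx", "cy" (the principal point, pixels), "k1" (the pictures are not rectified: a ray, as slopes to the right and down, at radius r is drawn at 1 + k1 r^2 times it, then the intrinsics apply), "cam_to_world" (4x4, takes a point from camera to world coordinates). Camera axes: x right, y down, z forward; pixel columns grow to the right and rows downward; lengths in m; the calibration is good to about 2 mm. A picture is of the moment at which its call begins.
- arm.hand_in(): hands the job in; it is judged then, once.
The state is a dict: "clock": time; "joints": joint angles; "qd": joint speeds; "joint_efforts": joint torques, N m; "ee_pos": TCP position; "eef_rot": TCP orientation; "force": force on the tool from outside, world axes, zero at the start; "moment": the same for the moment, N m; "width": opening from 0.0 (shut) to 1.0 (fully open); "finger_force": force on a finger pad.
Only numpy, scipy, OpenCV 4.12 (cv2) and the standard library are available. Lean on these libraries where they do the work, as an engineer would, in place of code of your own. Each camera call takes 0.05 s, during which the arm holds its last target. There are 200 camera calls.

### The job

Close up the little thread bay for the day. First slide the heavy paint pot along the worktop, without lifting it, in through the gateway until it stands inside the white ring on the bay's floor; then lift the loose gate leaf out of its stand and hang it by both knuckles on the bay's two hinge pins, standing wide open, and at last swing it shut against its stop. Every spool that stands about on the worktop must also end up standing upright in the bay beside the pot, put in whenever it suits, and the tape roll, the pen and the hole punch stay as they are.

Things in the scene. Friction and masses are not known exactly. Their poses are not given: they have to be found in the camera images.
- bay: Fixed open-topped plywood bay, no floor. Origin: centre of its floor, at worktop height; x points from the gateway in to the back wall, z up. Inside 160 mm deep (x -75 to 85), 300 mm wide (y -150 to 150); walls 12 mm thick, 60 high. The front wall covers y -162 to 20, the gateway y 20 to 150. Hinge post left of it: x -87 to -63, y 150 to 172, 94 high. Gate's stop: strip on the front wall, y 0 to 20, face at x -97.
- home_mark (a point): Centre of the white ring painted on the bay's floor, at worktop height, (5, 75) mm in the bay's frame, straight behind the gateway. Inner radius 41 mm; the paint has no thickness. (A like ring outside, at about (-180, 0), only shows where the pot was used.)
- pin_low (a point): Lower hinge pin: foot of the pin on its bracket's top, where the knuckle comes to rest; at (-103, 160, 18) mm in the bay's frame. Upright, 8 mm thick, 12 mm long, last 5 mm tapered. Bracket below it: 7 mm thick, 18 mm wide, reaching back to the post.
- pin_top (a point): Upper hinge pin, same shape, straight above, (-103, 160, 72) mm in the bay's frame. The lower knuckle must come in sideways between the two brackets: with the leaf 13 to 35 mm higher than when hung, both knuckles clear the pins; then it is lowered.
- leaf_mid (a point): Centre of the loose gate's panel: plywood, 12 mm thick (x), 140 long (y), 80 high (z), 110 to 180 g, knuckles at its +y end. Hung, its underside is 12 mm above the worktop. Shut, its y is the bay's y; it opens outward, and at 90 degrees its y is the bay's x. It hangs loosely and stays where it is left.
- leaf: The same gate; origin under the panel's centre. At first it stands on edge, underside 8 mm above the worktop, in a fixed stand with a slot 16 mm wide and 90 mm long whose cheeks reach 34 mm above the worktop: lift it straight up by its top edge.
- knuckle_low (a point): Lower knuckle of the leaf: centre of its hole at the underside, (0, 82, -34) mm from the panel's centre. Square eye 20 x 20 mm, 10 mm high, upright hole of 11.6 mm right through.
- knuckle_top (a point): Upper knuckle, same shape, (0, 82, 20) mm from the panel's centre.
- pot_mid (a point): Lidded round aluminium paint pot, loose: centre line, 20 mm above its underside (half-way up its body). Straight-sided, 62 mm in diameter up to 38 mm, lid 65 mm across from 38 to 47 mm, small black knob up to 60 mm. 0.28 to 0.56 kg. Held firmly round its body, low down, it slides on the worktop; pushed high up or held by the knob it tips.
- spool_a_mid (a point): Wooden thread spool, 29 mm in diameter and 48 mm high, 30 g, standing on the worktop; point at its centre, half-way up. From two to four of the four are present. Between the spools and the far right of the bay stands a chest of drawers, 172 mm high, with a stapler on it (210 mm): carry over or round it.
- spool_b_mid (a point): Wooden thread spool, 29 mm in diameter and 48 mm high, 30 g, standing on the worktop; point at its centre, half-way up. From two to four of the four are present. Between the spools and the far right of the bay stands a chest of drawers, 172 mm high, with a stapler on it (210 mm): carry over or round it.
- spool_c_mid (a point): Wooden thread spool, 29 mm in diameter and 48 mm high, 30 g, standing on the worktop; point at its centre, half-way up. From two to four of the four are present. Between the spools and the far right of the bay stands a chest of drawers, 172 mm high, with a stapler on it (210 mm): carry over or round it.
- spool_d_mid (a point): Wooden thread spool, 29 mm in diameter and 48 mm high, 30 g, standing on the worktop; point at its centre, half-way up. From two to four of the four are present. Between the spools and the far right of the bay stands a chest of drawers, 172 mm high, with a stapler on it (210 mm): carry over or round it.
- tape_flat: Bystander: roll of paper tape lying flat, 96 mm across, 16 mm high, near the front edge; origin under its centre.
- pen_lying: Bystander: felt pen lying near the front edge, 140 mm long (its y), 20 mm thick; origin under its centre.
- punch: Bystander: black hole punch, 80 x 108 x 71 mm, behind the gate's stand; origin under its centre.
- pot: The same pot; origin at the centre of its underside.
Not all that is in view belongs to the job. What is shaped like the part that bears spool_c_mid but black is not meant.

How it is judged:
By the outcome, as a careful person would: the job done as asked, in the order asked, and still so for the second after the job is handed in, with the robot touching nothing.
Of spool_a, spool_b, spool_c, spool_d only 2 to 4 are there at a start; the rules pass over those that are not, and their reading is None.
At some moment in a run one of pot may be knocked a few centimetres aside while the robot is not near it.
It also fails if it takes over 210 s, if anything falls off the work surface, if the arm or the gripper's body presses on something with over 40 N, if the wrist force passes 120 N, or if a joint passes its speed limit or range.

## Working session

There is one attempt and no reset: what is moved stays moved. The work goes in short steps, Python scripts to look and compute and a tool call to move; the robot and the scene stay as the last step left them, time stands still between calls to the robot, and variables do not carry over. Pictures are saved under pics/ and viewed, at most 14 in all, crops included, and the job is handed in when it is done.

Besides the shell and the picture viewer there is one more tool, called after "Emit:" by a JSON object that holds its "op" and its "data", one argument or row to a line. jog_arm: Moves the arm, as the interface text tells. Its arguments: {"type":"object","properties":{"steps":{"type":"array","items":{"type":"array","items":{"type":"number"}}},"grip":{"type":"number"},"force":{"type":"number"}},"required":["steps"]}

```bash
mkdir -p pics; ls; cat > h.py <<'E'
import numpy as np, cv2, pickle
from workcell import arm
def cap(n):
    d=arm.capture(n); f=d['frame'].shape[0]/2/np.tan(np.radians(d['vfov'])/2); d['f']=f; return d
def K(d): return np.array([[d['f'],0,d['cx']],[0,d['f'],d['cy']],[0,0,1.]]), np.array([d['k1'],0,0,0,0.])
def cloud(d):
    h,w=d['z_map'].shape; k,D=K(d)
    u,v=np.meshgrid(np.arange(w),np.arange(h))
    p=cv2.undistortPoints(np.stack([u,v],-1).reshape(-1,1,2).astype(np.float64),k,D).reshape(h,w,2)
    z=d['z_map'][...,None]; P=np.concatenate([p*z,z],-1)
    M=np.array(d['cam_to_world']); W=P@M[:3,:3].T+M[:3,3]; W[d['z_map']==0]=np.nan
    return W
def proj(d,X):
    M=np.linalg.inv(np.array(d['cam_to_world'])); c=np.atleast_2d(X)@M[:3,:3].T+M[:3,3]
    k,D=K(d); return cv2.projectPoints(c,np.zeros(3),np.zeros(3),k,D)[0].reshape(-1,2)
E
python3 - <<'E'
from h import *
for n in("scene","top"):
    d=cap(n); cv2.imwrite(f'pics/{n}0.png',d['frame']); pickle.dump(d,open(n+'0.pkl','wb'))
    print(n,d['f'],d['k1'],np.round(d['cam_to_world'],3).tolist())
s=arm.get_state(); print(s)
E
```

```text
pics
scene 497.79980317010313 -0.1123191225007057 [[0.86, -0.219, 0.46, -0.037], [-0.51, -0.371, 0.776, -0.976], [0.001, -0.902, -0.431, 0.63], [0.0, 0.0, 0.0, 1.0]]
top 476.37030208589266 -0.017614094928346487 [[-0.005, -0.988, 0.154, 0.341], [-1.0, 0.009, 0.026, -0.024], [-0.027, -0.153, -0.988, 1.209], [0.0, 0.0, 0.0, 1.0]]
{'clock': 0.1, 'joints': array([ 1.05650567e+00,  5.28353891e-01,  1.43377737e+00, -1.11092562e-05,
        1.18139970e+00, -1.78491156e-01]), 'qd': array([-1.20553352e-04, -1.48124819e-03, -2.66965395e-03, -3.85169053e-05,
       -1.75780413e-03, -1.49870036e-03]), 'joint_efforts': array([-3.24177608e-04, -4.43306208e+01, -1.78586286e+01, -2.32364091e-04,
        3.97317359e-03, -9.60273866e-06]), 'ee_pos': array([0.20560057, 0.58953276, 0.23044232]), 'eef_rot': array([-5.24882725e-01, -3.09677585e+00,  2.86872965e-03]), 'force': array([ 0.30065989, -0.09038778,  0.22349632]), 'moment': array([ 0.10757013, -0.05748025,  0.03512055]), 'finger_force': 0.0, 'width': 0.9974178671918541}
```

View pics/scene0.png

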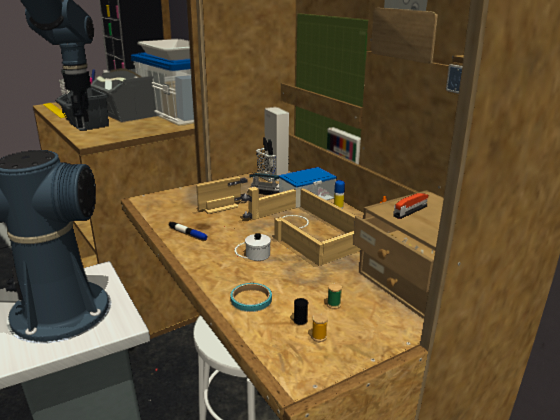

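View pics/top0.png

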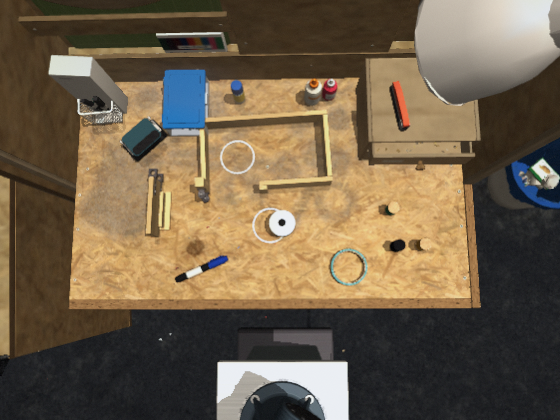

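The scene view shows the bay and white ring. It also shows the pot, a green spool (334,296), an orange spool (319,328), the black decoy (300,311), the tape and the pen. In the top view the leaf in its stand is at (153,205), the pot at (282,223), the spools at (393,208) and (423,244), and the hinge post with brackets at (201,188). Now I'll measure.

```bash
cat > m.py <<'E'
from h import *
from scipy.optimize import least_squares
d=pickle.load(open('top0.pkl','rb')); W=cloud(d); 
def reg(r0,r1,c0,c1,z0,z1):
    w=W[r0:r1,c0:c1].reshape(-1,3); return w[(w[:,2]>z0)&(w[:,2]<z1)]
# table plane check
t=reg(230,260,300,330,-.02,.02); print('table z',np.median(t[:,2]),t[:,2].std())
for n,a in dict(green=(198,220,383,405,.035,.06),orange=(232,256,412,434,.035,.06),black=(232,256,386,408,.035,.06),pot=(200,245,262,305,.03,.055),knob=(200,245,262,305,.055,.07)).items():
    p=reg(*a); c=cv2.minEnclosingCircle((p[:,:2]*1000).astype(np.float32)); print(n,len(p),np.round(p.mean(0),4),np.round(np.median(p[:,2]),4),'circ',np.round(c[0],1),round(c[1],1))
for n,a in dict(leaf=(165,240,140,165,.07,.1),stand=(180,240,140,180,.02,.05)).items():
    p=reg(*a); r=cv2.minAreaRect((p[:,:2]*1000).astype(np.float32)); print(n,len(p),np.round(p.mean(0),4),np.round(np.median(p[:,2]),4),np.round(r[0],1),np.round(r[1],1),r[2])
# bay fit: signed distance to union of wall rects in bay frame
p=reg(100,195,193,340,.05,.07); 
p=p[:, :]; print('wall',len(p),np.median(p[:,2]))
R=[(85,97,-162,162),(-87,85,-162,-150),(-87,85,150,162),(-87,-75,-162,20),(-97,-87,0,20),(-87,-63,150,172)]
def sd(q):
    o=[]
    for a,b,c,e in R:
        dx=np.abs(q[:,0]-(a+b)/2)-(b-a)/2; dy=np.abs(q[:,1]-(c+e)/2)-(e-c)/2
        o.append(np.hypot(np.maximum(dx,0),np.maximum(dy,0)))
    return np.min(o,0)
def f(x):
    c,s=np.cos(x[2]),np.sin(x[2]); q=(p[:,:2]*1000-x[:2])@np.array([[c,-s],[s,c]]); return sd(q)
best=None
for yaw in(-.05,0.05,.1):
    m=p[:,:2].mean(0)*1000
    r=least_squares(f,[m[0],m[1],yaw],loss='soft_l1',f_scale=2,diff_step=1e-4)
    if best is None or r.cost<best.cost: best=r
x=best.x; print('bay',x,best.cost, np.percentile(f(x),[50,90,99]))
np.save('bay.npy',x)
q=reg(165,200,190,215,.07,.12); print('post top',len(q),np.median(q[:,2]),q.mean(0))
c,s=np.cos(x[2]),np.sin(x[2]); B=lambda v:x[:2]+np.array([[c,-s],[s,c]])@np.array(v)
print('pin',B((-103,160)),'home',B((5,75)),'gate',B((-81,85)))
v=cv2.resize(d['frame'][150:260,130:300],None,fx=4,fy=4,interpolation=cv2.INTER_CUBIC)
def dot(b,z,col):
    for u in (proj(d,np.r_[B(b)/1000,z])-[130,150])*4+2: cv2.circle(v,tuple(int(k) for k in u),3,col,-1)
for b in [(-87,-162),(-75,20),(-87,20),(-87,150),(-63,172)]: dot(b,.06 if b[1]<100 else .094,(0,0,255))
dot((-103,160),.084,(0,255,0)); dot((5,75),0,(255,0,0))
cv2.imwrite('pics/a.png',v)
E
python3 m.py
```

```text
table z 0.0008528941200187656 0.0023387712178267453
green 105 [ 0.5203 -0.2766  0.0479] 0.0483 circ [ 520.2 -277.2] 14.9
orange 125 [ 0.4314 -0.3502  0.0477] 0.048 circ [ 431.4 -351.3] 15.0
black 121 [ 0.4292 -0.2866  0.0482] 0.0486 circ [ 429.5 -287.4] 14.3
pot 502 [ 0.486  -0.0056  0.0461] 0.046 circ [487.   -5.2] 32.6
knob 35 [ 0.4865 -0.0055  0.0598] 0.06 circ [486.9  -5.6] 8.0
leaf 466 [0.5374 0.3107 0.0843] 0.0865 [537.8 314.1] [ 21.2 160.5] 86.83882904052734
stand 349 [0.5261 0.3033 0.034 ] 0.0338 [529.1 304.3] [ 20.2 143.6] 88.3747329711914
wall 1748 0.05988568149006157
bay [6.63359987e+02 3.62734979e+01 5.62578269e-02] 646.1423717175965 [0.         0.14478774 6.66282447]
post top 184 0.0887697471283101 [0.57038004 0.19050986 0.08515297]
pin [551.52643345 190.22886917] home [664.13496486 111.43598464] gate [577.70873996 116.58454267]
```

View pics/a.png

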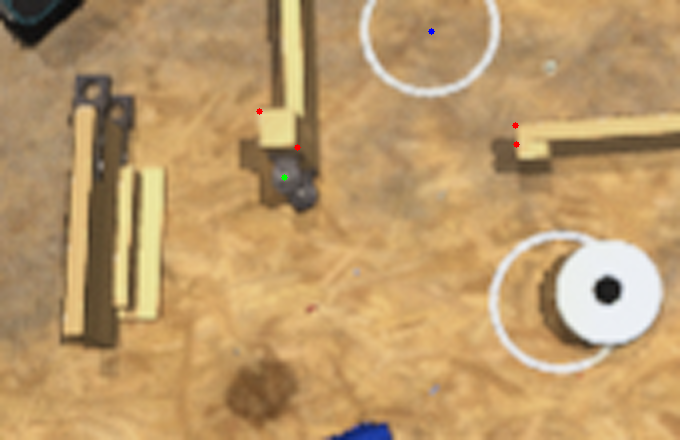

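The overlay matches: the ring centre, the post and the wall end all sit on the fitted pose. I'll align the tool with the bay axes and move above the pot.

Emit:
{"op": "jog_arm", "data": {
  "steps": [
    [0,0,0,0,0,-0.131],
    [0,0,0,0,0,-0.131],
    [0,0,0,0,0,-0.131],
    [-1.8,-4.4,0,0,0,0],
    [-1.8,-4.4,0,0,0,0],
    [-1.8,-4.4,0,0,0,0],
    [-1.8,-4.4,0,0,0,0],
    [-1.8,-4.4,0,0,0,0]
  ],
  "grip": 1,
  "force": 60
}}

```text
clock: 0.9
ee_pos: [0.3086, 0.3738, 0.2311]
eef_rot: [0.091, -3.14, 0.001]
force: [0.3, 0.6, 0.2]
width: 1.001
finger_force: 0.0
```

```bash
cat > go.py <<'E'
import sys
from h import *
from scipy.spatial.transform import Rotation as Ro
# go.py b|w x y z(mm) yawdeg : yaw = world (w) or bay (b) yaw of tool-y axis minus 90
x=np.load('bay.npy'); c,s=np.cos(x[2]),np.sin(x[2]); Rb=np.array([[c,-s],[s,c]])
st=arm.get_state(); R=Ro.from_rotvec(st['eef_rot']).as_matrix(); p=np.array(st['ee_pos'])*1000
ya=np.degrees(np.arctan2(R[1,1],R[0,1]))-90
print('t',round(st['clock'],2),'world',p.round(1),'bay',(Rb.T@(p[:2]-x[:2])).round(1),'yaw w',round(ya,2),'b',round(ya-np.degrees(x[2]),2),'tilt',np.degrees(np.arccos(-R[2,2])).round(2),'F',np.round(st['force'],1),'w',round(st['width'],3),'ff',round(st['finger_force'],1),'q6',round(st['joints'][5],2))
a=sys.argv[1:]
while len(a)>=4:
    t=np.array(list(map(float,a[1:4]))); 
    if a[0]=='b': t[:2]=x[:2]+Rb@t[:2]
    print(a[:4],'world',t.round(1),'delta tool cm',(R.T@(t-p)/10).round(2)); a=a[4:]
E
python3 go.py w 487 -5.4 150; cat >> h.py <<'E'
E
```

```text
t 0.9 world [308.6 373.8 231.1] bay [-335.2  357. ] yaw w 3.32 b 0.1 tilt 0.02 F [0.3 0.6 0.2] w 1.001 ff 0.0 q6 -0.98
['w', '487', '-5.4', '150'] world [487.   -5.4 150. ] delta tool cm [-15.62 -38.89   8.12]
```

Emit:
{"op": "jog_arm", "data": {
  "steps": [
    [-1.8,-4.5,0,0,0,0],
    [-1.8,-4.5,0,0,0,0],
    [-1.8,-4.5,0,0,0,0],
    [-1.8,-4.5,0,0,0,0],
    [-1.8,-4.5,0,0,0,0],
    [-1.8,-4.5,0,0,0,0],
    [-1.8,-4.5,0,0,0,0],
    [-1.2,-2.9,3,0,0,0]
  ]
}}

```text
clock: 1.7
ee_pos: [0.4704, 0.0366, 0.2038]
eef_rot: [-0.086, 3.13, -0.004]
force: [0.3, 0.2, -0.2]
width: 0.999
finger_force: 0.0
```

Emit:
{"op": "jog_arm", "data": {
  "steps": [
    [0,-2,4,0,0,0],
    [0,0,3,0,0,0],
    [0,0,0,0,0,0],
    [0,0,0,0,0,0]
  ]
}}

```text
clock: 2.1
ee_pos: [0.4666, 0.0202, 0.1312]
eef_rot: [0.09, -3.139, -0.001]
force: [0.2, 0.1, 0.8]
width: 0.996
finger_force: 0.0
```

```bash
python3 - <<'E'
from h import *
d=cap('top'); s=d['frame']; s2=cap('scene')
p=arm.get_state()['ee_pos']; print(p, proj(d,p),proj(s2,p))
cv2.imwrite('pics/b.png',np.hstack([cv2.resize(s[150:300,200:360],None,fx=2.5,fy=2.5),cv2.resize(s2['frame'][160:310,180:340],None,fx=2.5,fy=2.5)]))
E
python3 go.py w 487 -5.4 6
```

```text
[0.46790294 0.02036947 0.13263766] [[270.22988382 225.48871165]] [[245.43573715 204.97182745]]
t 2.2 world [467.9  20.4 132.6] bay [-196.    -4.9] yaw w 3.33 b 0.11 tilt 0.16 F [ 0.4 -0.  -0.8] w 0.998 ff 0.0 q6 -1.82
['w', '487', '-5.4', '6'] world [487.   -5.4   6. ] delta tool cm [-1.72 -2.68 12.67]
```

View pics/b.png

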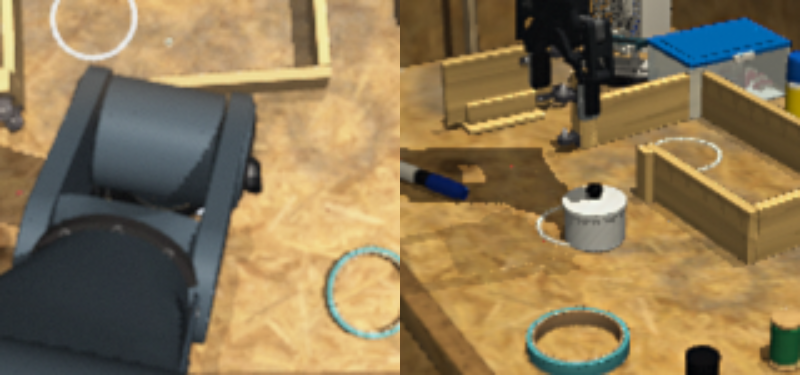

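The crops show the open gripper above and left of the pot (pot at about (595,215) in the right crop). The pot hasn't moved. I'll descend over it and grip.

Emit:
{"op": "jog_arm", "data": {
  "steps": [
    [-1.7,-2.7,0,0,0,0],
    [0,0,0,0,0,0],
    [0,0,0,0,0,0],
    [0,0,4,0,0,0],
    [0,0,4,0,0,0],
    [0,0,3,0,0,0],
    [0,0,1.2,0,0,0],
    [0,0,0,0,0,0]
  ]
}}

```text
clock: 3.0
ee_pos: [0.4844, -0.0051, 0.0087]
eef_rot: [0.091, -3.138, -0.001]
force: [-0.7, 0.5, 0.7]
width: 1.0
finger_force: 0.0
```

```bash
python3 go.py w 487 -5.4 10 b -165 75 10 b 5 75 10
```

```text
t 3.0 world [484.4  -5.1   8.7] bay [-181.   -31.3] yaw w 3.32 b 0.1 tilt 0.16 F [-0.7  0.5  0.7] w 1.0 ff 0.0 q6 -1.87
['w', '487', '-5.4', '10'] world [487.   -5.4  10. ] delta tool cm [-0.26 -0.04 -0.13]
['b', '-165', '75', '10'] world [494.4 101.9  10. ] delta tool cm [-1.62 10.62 -0.13]
['b', '5', '75', '10'] world [664.1 111.4  10. ] delta tool cm [-18.62  10.59  -0.17]
```

Emit:
{"op": "jog_arm", "data": {
  "steps": [
    [-0.25,0,0,0,0,0],
    [0,0,0,0,0,0],
    [0,0,0,0,0,0],
    [0,0,0,0,0,0],
    [0,0,0,0,0,0],
    [0,0,0,0,0,0],
    [0,0,0,0,0,0],
    [0,0,0,0,0,0]
  ],
  "grip": 0.5,
  "force": 50
}}

```text
clock: 3.8
ee_pos: [0.4893, -0.0056, 0.0113]
eef_rot: [-0.089, 3.136, -0.001]
force: [0.6, 4.0, 7.3]
width: 0.736
finger_force: 54.0
```

```bash
python3 go.py b -165 75 10 b 5 75 10
```

```text
t 3.8 world [489.3  -5.6  11.3] bay [-176.1  -32. ] yaw w 3.26 b 0.04 tilt 0.23 F [0.6 4.  7.3] w 0.736 ff 54.0 q6 -1.87
['b', '-165', '75', '10'] world [494.4 101.9  10. ] delta tool cm [-1.12 10.7   0.13]
['b', '5', '75', '10'] world [664.1 111.4  10. ] delta tool cm [-18.12  10.69   0.19]
```

Emit:
{"op": "jog_arm", "data": {
  "steps": [
    [0,0,-0.1,0,0,0],
    [0,1.0,0,0,0,0],
    [0,1.8,0,0,0,0],
    [0,1.9,0,0,0,0],
    [0,1.9,0,0,0,0],
    [0,1.9,0,0,0,0],
    [0,1.6,0,0,0,0],
    [0,0.6,0,0,0,0]
  ]
}}

```text
clock: 4.6
ee_pos: [0.4826, 0.1019, 0.0113]
eef_rot: [-0.094, 3.138, -0.002]
force: [0.5, -6.4, 6.2]
width: 0.731
finger_force: 56.5
```

```bash
python3 go.py b 5 75 10
```

```text
t 4.6 world [482.6 101.9  11.3] bay [-176.7   75.6] yaw w 3.43 b 0.2 tilt 0.16 F [ 0.5 -6.4  6.2] w 0.731 ff 56.5 q6 -1.65
['b', '5', '75', '10'] world [664.1 111.4  10. ] delta tool cm [-18.17  -0.13   0.18]
```

Emit:
{"op": "jog_arm", "data": {
  "steps": [
    [-1,0,0,0,0,0],
    [-2,0,0,0,0,0],
    [-2,0,0,0,0,0],
    [-2,0,0,0,0,0],
    [-2,0,0,0,0,0],
    [-2,0,0,0,0,0],
    [-2,0,0,0,0,0],
    [-1,0,0,0,0,0]
  ]
}}

```text
clock: 5.4
ee_pos: [0.62, 0.1097, 0.0113]
eef_rot: [0.09, -3.136, -0.0]
force: [-8.2, -0.8, 11.4]
width: 0.733
finger_force: 57.0
```

```bash
python3 go.py b 5 75 10
```

```text
t 5.4 world [620.  109.7  11.3] bay [-39.2  75.8] yaw w 3.3 b 0.08 tilt 0.25 F [-8.2 -0.8 11.4] w 0.733 ff 57.0 q6 -1.63
['b', '5', '75', '10'] world [664.1 111.4  10. ] delta tool cm [-4.42 -0.08  0.11]
```

Emit:
{"op": "jog_arm", "data": {
  "steps": [
    [-1.5,0,0,0,0,0],
    [-1.5,0,0,0,0,0],
    [-1.3,-0.1,0,0,0,0],
    [0,0,0,0,0,0],
    [0,0,0,0,0,0]
  ]
}}

```text
clock: 5.9
ee_pos: [0.6652, 0.1111, 0.0113]
eef_rot: [-0.09, 3.138, 0.001]
force: [0.5, -0.0, 5.4]
width: 0.736
finger_force: 57.0
```

```bash
python3 go.py b 5 75 10
```

```text
t 5.9 world [665.2 111.1  11.3] bay [ 6.  74.6] yaw w 3.28 b 0.05 tilt 0.11 F [ 0.5 -0.   5.4] w 0.736 ff 57.0 q6 -1.63
['b', '5', '75', '10'] world [664.1 111.4  10. ] delta tool cm [0.1  0.04 0.13]
```

Emit:
{"op": "jog_arm", "data": {
  "steps": [
    [0,0,0,0,0,0],
    [0,0,0,0,0,0],
    [0,0,0,0,0,0],
    [0,0,-2,0,0,0],
    [0,0,-4,0,0,0],
    [0,0,-4.5,0,0,0],
    [0,0,-4.5,0,0,0],
    [0,0,0,0,0,0]
  ],
  "grip": 1
}}

```text
clock: 6.7
ee_pos: [0.6693, 0.1106, 0.1679]
eef_rot: [-0.09, 3.126, -0.001]
force: [0.9, -0.9, 0.2]
width: 0.999
finger_force: 0.0
```

```bash
python3 go.py w 520.3 -277 160 w 520.3 -277 12 
```

```text
t 6.7 world [669.3 110.6 167.9] bay [10.1 73.9] yaw w 3.28 b 0.06 tilt 0.84 F [ 0.9 -0.9  0.2] w 0.999 ff 0.0 q6 -1.63
['w', '520.3', '-277', '160'] world [ 520.3 -277.   160. ] delta tool cm [ 17.11 -37.85   0.57]
['w', '520.3', '-277', '12'] world [ 520.3 -277.    12. ] delta tool cm [ 17.33 -37.83  15.36]
```

Emit:
{"op": "jog_arm", "data": {
  "steps": [
    [2.8,-3.9,0,0,0,0],
    [2.8,-3.9,0,0,0,0],
    [2.8,-3.9,0,0,0,0],
    [2.8,-3.9,0,0,0,0],
    [1.4,-4.7,0,0,0,0],
    [1.4,-4.7,0,0,0,0],
    [1.4,-4.7,0,0,0,0],
    [1.4,-4.7,0,0,0,0]
  ],
  "grip": 0.6
}}

```text
clock: 7.5
ee_pos: [0.5153, -0.244, 0.1596]
eef_rot: [0.09, -3.14, -0.001]
force: [0.0, -0.2, -0.2]
width: 0.601
finger_force: 0.0
```

Emit:
{"op": "jog_arm", "data": {
  "steps": [
    [0.3,-3.4,2,0,0,0],
    [0,0,4,0,0,0],
    [0,0,0,0,0,0],
    [0,0,0,0,0,0]
  ]
}}

```text
clock: 7.9
ee_pos: [0.5144, -0.2755, 0.0993]
eef_rot: [0.09, -3.137, -0.004]
force: [0.5, -0.2, 0.8]
width: 0.602
finger_force: 0.0
```

```bash
python3 go.py w 520.3 -277 10 
```

```text
t 7.9 world [ 514.4 -275.5   99.3] bay [-166.3 -302.9] yaw w 3.28 b 0.06 tilt 0.24 F [ 0.5 -0.2  0.8] w 0.602 ff 0.0 q6 -2.31
['w', '520.3', '-277', '10'] world [ 520.3 -277.    10. ] delta tool cm [-0.61 -0.21  8.93]
```

Emit:
{"op": "jog_arm", "data": {
  "steps": [
    [-0.6,-0.2,0,0,0,0],
    [0,0,3.5,0,0,0],
    [0,0,4,0,0,0],
    [0,0,1.3,0,0,0],
    [0,0,0,0,0,0]
  ]
}}

```text
clock: 8.4
ee_pos: [0.5216, -0.2772, 0.0118]
eef_rot: [0.092, -3.139, -0.002]
force: [-0.5, 0.2, 0.6]
width: 0.6
finger_force: 0.0
```

Emit:
{"op": "jog_arm", "data": {
  "steps": [
    [0,0,0,0,0,0],
    [0,0,0,0,0,0],
    [0,0,0,0,0,0],
    [0,0,0,0,0,0],
    [0,0,0,0,0,0],
    [0,0,0,0,0,0]
  ],
  "grip": 0.1,
  "force": 25
}}

```text
clock: 9.0
ee_pos: [0.523, -0.2791, 0.0144]
eef_rot: [-0.09, 3.137, -0.004]
force: [-0.2, 0.7, 7.4]
width: 0.332
finger_force: 25.1
```

```bash
python3 go.py b 20 -95 150 b -110 -95 150 
```

```text
t 9.0 world [ 523.  -279.1   14.4] bay [-157.9 -307. ] yaw w 3.27 b 0.05 tilt 0.24 F [-0.2  0.7  7.4] w 0.332 ff 25.1 q6 -2.31
['b', '20', '-95', '150'] world [688.7 -57.5 150. ] delta tool cm [-17.85  21.15 -13.56]
['b', '-110', '-95', '150'] world [558.9 -64.8 150. ] delta tool cm [ -4.85  21.16 -13.6 ]
```

Emit:
{"op": "jog_arm", "data": {
  "steps": [
    [0,0,-3,0,0,0],
    [0,0,-4.5,0,0,0],
    [0,0,-4.5,0,0,0],
    [-0.5,3.5,-1.5,0,0,0],
    [-0.8,4.6,0,0,0,0],
    [-1.2,4.6,0,0,0,0],
    [-1.5,4.5,0,0,0,0],
    [-2.5,3.5,0,0,0,0]
  ]
}}

```text
clock: 9.8
ee_pos: [0.573, -0.0653, 0.1479]
eef_rot: [0.09, -3.138, -0.001]
force: [0.8, -0.6, -1.1]
width: 0.33
finger_force: 24.8
```

Emit:
{"op": "jog_arm", "data": {
  "steps": [
    [-4,0.5,0,0,0,0],
    [-4,0,0,0,0,0],
    [-2.8,0,0,0,0,0],
    [0,0,0,0,0,0],
    [0,0,0,0,0,0]
  ]
}}

```text
clock: 10.3
ee_pos: [0.6816, -0.0566, 0.1471]
eef_rot: [0.09, -3.139, -0.0]
force: [-0.3, -0.0, -0.2]
width: 0.331
finger_force: 24.8
```

```bash
python3 go.py b 20 -95 14 
```

```text
t 10.3 world [681.6 -56.6 147.1] bay [ 13.  -93.7] yaw w 3.3 b 0.08 tilt 0.07 F [-0.3 -0.  -0.2] w 0.331 ff 24.8 q6 -1.87
['b', '20', '-95', '14'] world [688.7 -57.5  14. ] delta tool cm [-0.72 -0.13 13.31]
```

Emit:
{"op": "jog_arm", "data": {
  "steps": [
    [0,0,4,0,0,0],
    [0,0,4,0,0,0],
    [0,0,3.5,0,0,0],
    [0,0,1.2,0,0,0],
    [0,0,0.5,0,0,0],
    [0,0,0,0,0,0],
    [0,0,0,0,0,0]
  ]
}}

```text
clock: 11.0
ee_pos: [0.6835, -0.0572, 0.0173]
eef_rot: [-0.089, 3.137, -0.002]
force: [0.7, 0.3, 0.5]
width: 0.332
finger_force: 24.9
```

Emit:
{"op": "jog_arm", "data": {
  "steps": [
    [0,0,0,0,0,0],
    [0,0,0,0,0,0],
    [0,0,0,0,0,0],
    [0,0,-3,0,0,0],
    [0,0,-4,0,0,0],
    [0,0,-4,0,0,0],
    [0,0,-3,0,0,0],
    [0,0,0,0,0,0]
  ],
  "grip": 0.6
}}

```text
clock: 11.8
ee_pos: [0.6858, -0.0575, 0.1615]
eef_rot: [-0.09, 3.129, -0.005]
force: [0.8, 0.1, -0.4]
width: 0.601
finger_force: 0.0
```

```bash
python3 go.py w 431.4 -351 150 w 431.4 -351 12 
```

```text
t 11.8 world [685.8 -57.5 161.5] bay [ 17.2 -94.9] yaw w 3.29 b 0.06 tilt 0.67 F [ 0.8  0.1 -0.4] w 0.601 ff 0.0 q6 -1.87
['w', '431.4', '-351', '150'] world [ 431.4 -351.   150. ] delta tool cm [ 27.1  -27.84   0.95]
['w', '431.4', '-351', '12'] world [ 431.4 -351.    12. ] delta tool cm [ 27.25 -27.79  14.74]
```

Emit:
{"op": "jog_arm", "data": {
  "steps": [
    [4.8,0,0,0,0,0],
    [4.5,-2,0,0,0,0],
    [3.5,-3.5,0,0,0,0],
    [3.5,-3.5,0,0,0,0],
    [3.5,-3.5,0,0,0,0],
    [3.5,-3.5,0,0,0,0],
    [2,-4.5,0,0,0,0],
    [1,-4.5,0,0,0,0]
  ]
}}

```text
clock: 12.6
ee_pos: [0.4312, -0.3217, 0.1547]
eef_rot: [0.088, -3.138, -0.004]
force: [0.8, -0.9, -0.1]
width: 0.597
finger_force: 0.0
```

Emit:
{"op": "jog_arm", "data": {
  "steps": [
    [0.4,-2.8,2,0,0,0],
    [0,0,4,0,0,0],
    [0,0,0,0,0,0],
    [0,0,0,0,0,0]
  ]
}}

```text
clock: 13.0
ee_pos: [0.4306, -0.3482, 0.0944]
eef_rot: [0.09, -3.138, -0.005]
force: [-0.3, -0.0, 0.9]
width: 0.603
finger_force: 0.0
```

```bash
python3 go.py w 431.4 -351 12;python3 - <<'E'
from h import *
s=cap('scene')['frame']; t=cap('top')['frame']
cv2.imwrite('pics/c.png',np.hstack([cv2.resize(s[180:360,220:400],None,fx=2.2,fy=2.2),cv2.resize(t[90:270,180:360],None,fx=2.2,fy=2.2)]))
E
```

```text
t 13.0 world [ 430.6 -348.2   94.4] bay [-254.  -370.8] yaw w 3.28 b 0.06 tilt 0.24 F [-0.3 -0.   0.9] w 0.603 ff 0.0 q6 -2.51
['w', '431.4', '-351', '12'] world [ 431.4 -351.    12. ] delta tool cm [-0.08 -0.31  8.24]
```

View pics/c.png

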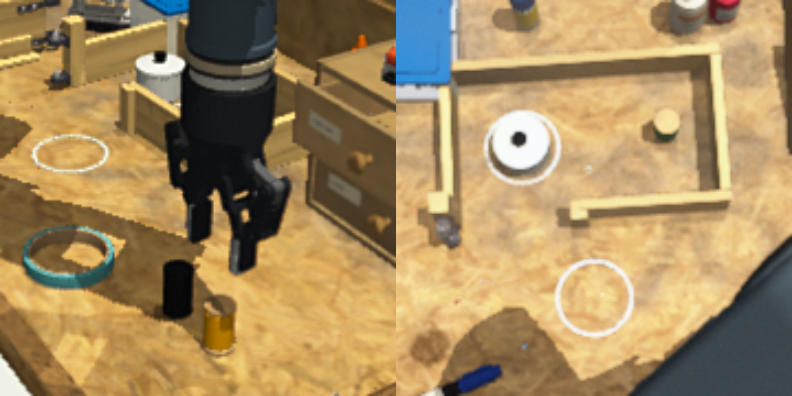

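The pot stands in the ring ((520,140) in the right half) and the green spool stands in the bay (666,125). Next I grasp the orange one.

Emit:
{"op": "jog_arm", "data": {
  "steps": [
    [0,-0.3,0,0,0,0],
    [0,0,3.5,0,0,0],
    [0,0,3.5,0,0,0],
    [0,0,1.2,0,0,0],
    [0,0,0,0,0,0]
  ]
}}

```text
clock: 13.6
ee_pos: [0.4314, -0.3518, 0.0127]
eef_rot: [0.091, -3.139, -0.003]
force: [-0.1, -0.1, 0.1]
width: 0.594
finger_force: 0.0
```

Emit:
{"op": "jog_arm", "data": {
  "steps": [
    [0,0,0,0,0,0],
    [0,0,0,0,0,0],
    [0,0,0,0,0,0],
    [0,0,0,0,0,0],
    [0,0,0,0,0,0],
    [0,0,0,0,0,0]
  ],
  "grip": 0.1
}}

```text
clock: 14.2
ee_pos: [0.4326, -0.3535, 0.015]
eef_rot: [-0.09, 3.138, -0.004]
force: [-0.3, 0.3, 6.7]
width: 0.331
finger_force: 25.1
```

```bash
python3 go.py b 20 -35 150
```

```text
t 14.2 world [ 432.6 -353.5   15. ] bay [-252.3 -376.2] yaw w 3.28 b 0.05 tilt 0.2 F [-0.3  0.3  6.7] w 0.331 ff 25.1 q6 -2.51
['b', '20', '-35', '150'] world [685.3   2.5 150. ] delta tool cm [-27.29  34.06 -13.54]
```

Emit:
{"op": "jog_arm", "data": {
  "steps": [
    [0,0,-3,0,0,0],
    [0,0,-4.5,0,0,0],
    [0,0,-4.5,0,0,0],
    [-2,3.5,-1.5,0,0,0],
    [-2,4.4,0,0,0,0],
    [-2,4.4,0,0,0,0],
    [-2,4.4,0,0,0,0],
    [-2,4.4,0,0,0,0]
  ]
}}

```text
clock: 15.0
ee_pos: [0.5198, -0.1345, 0.1489]
eef_rot: [-0.089, 3.14, -0.001]
force: [1.3, -0.1, -0.2]
width: 0.33
finger_force: 24.8
```

Emit:
{"op": "jog_arm", "data": {
  "steps": [
    [-2,4.4,0,0,0,0],
    [-2,4.4,0,0,0,0],
    [-3.5,3.4,0,0,0,0],
    [-4.2,0.8,0,0,0,0],
    [-4.2,0,0,0,0,0],
    [-1.4,0,0,0,0,0],
    [0,0,0,0,0,0],
    [0,0,0,0,0,0]
  ]
}}

```text
clock: 15.8
ee_pos: [0.6833, 0.0036, 0.1479]
eef_rot: [0.09, -3.138, -0.0]
force: [-0.7, -0.7, -0.2]
width: 0.329
finger_force: 24.9
```

```bash
python3 go.py b 20 -35 15
```

```text
t 15.8 world [683.3   3.6 147.9] bay [ 18.1 -33.7] yaw w 3.28 b 0.06 tilt 0.14 F [-0.7 -0.7 -0.2] w 0.329 ff 24.9 q6 -1.79
['b', '20', '-35', '15'] world [685.3   2.5  15. ] delta tool cm [-0.22 -0.13 13.29]
```

Emit:
{"op": "jog_arm", "data": {
  "steps": [
    [0,0,4,0,0,0],
    [0,0,4,0,0,0],
    [0,0,3.5,0,0,0],
    [0,0,1.3,0,0,0],
    [0,0,0.5,0,0,0],
    [0,0,0,0,0,0],
    [0,0,0,0,0,0]
  ]
}}

```text
clock: 16.5
ee_pos: [0.6854, 0.0032, 0.017]
eef_rot: [-0.089, 3.138, -0.001]
force: [0.3, -0.6, -0.3]
width: 0.332
finger_force: 24.9
```

Emit:
{"op": "jog_arm", "data": {
  "steps": [
    [0,0,0,0,0,0],
    [0,0,0,0,0,0],
    [0,0,0,0,0,0],
    [0,0,-3,0,0,0],
    [0,0,-4,0,0,0],
    [0,0,-4,0,0,0],
    [0,0,-3,0,0,0],
    [0,0,-3,0,0,0]
  ],
  "grip": 0.5
}}

```text
clock: 17.3
ee_pos: [0.6848, 0.0035, 0.1872]
eef_rot: [-0.09, 3.139, -0.0]
force: [0.7, 0.4, 0.9]
width: 0.498
finger_force: 0.0
```

```bash
cat > leaf.py <<'E'
from m import *
L=W[160:245,135:170].reshape(-1,3); a=L[(L[:,2]>.08)&(L[:,2]<.095)]; k=L[(L[:,2]>.07)&(L[:,2]<.0815)]
r=cv2.minAreaRect((a[:,:2]*1000).astype(np.float32)); print('panel',r,np.median(a[:,2]),'n',len(a))
A=a[:,:2]*1000; u=np.linalg.svd(A-A.mean(0))[2][0]; print('yaw leaf(y from world x) deg',np.degrees(np.arctan2(u[1],u[0])),'mean',A.mean(0), np.percentile((A-A.mean(0))@u,[0,1,99,100]), np.percentile((A-A.mean(0))@np.array([-u[1],u[0]]),[0,5,95,100]))
s=L[(L[:,2]>.025)&(L[:,2]<.045)]; u2=np.linalg.svd(s[:,:2]-s[:,:2].mean(0))[2][0]; print('stand',s.mean(0),np.degrees(np.arctan2(u2[1],u2[0])))
q=W[155:200,190:215].reshape(-1,3); 
for lo,hi in((.09,.1),(.062,.078),(.012,.025)):
    z=q[(q[:,2]>lo)&(q[:,2]<hi)]; print(lo,len(z),(z[:,:2].mean(0)*1000 if len(z) else 0), np.percentile(z[:,:2]*1000,[5,95],axis=0).tolist() if len(z) else 0)
E
python3 leaf.py | tail -6; python3 go.py w 535 310 150
```

```text
panel ((536.4454345703125, 311.9476013183594), (16.668476104736328, 157.98728942871094), 86.83882904052734) 0.08811382093596576 n 337
yaw leaf(y from world x) deg 178.38522412207465 mean [527.98297896 311.60040791] [-87.59733294 -84.07469238  69.69183279  70.5973788 ] [-8.14015556 -6.3459232   5.11250751  9.82560502]
stand [0.52921542 0.30291716 0.03376431] 179.453818786868
0.09 83 [579.49499236 192.14496431] [[568.680378844778, 182.89587021543036], [590.4018385268639, 201.5375690766919]]
0.062 100 [575.75983956 188.99001359] [[546.0185628025174, 181.437372273433], [640.9504424015834, 196.96846282231712]]
0.012 60 [591.41697218 185.17216872] [[550.7926180408225, 181.29289115931232], [657.16753141039, 190.74743333488055]]
t 17.3 world [684.8   3.5 187.2] bay [ 19.6 -33.9] yaw w 3.28 b 0.06 tilt 0.06 F [0.7 0.4 0.9] w 0.498 ff 0.0 q6 -1.79
['w', '535', '310', '150'] world [535. 310. 150.] delta tool cm [13.21 31.45  3.7 ]
```

```bash
cat > leaf2.py <<'E'
from h import *
d=cap('top'); W=cloud(d); pickle.dump(d,open('top1.pkl','wb'))
P=[]
for r in range(172,240):
    w=W[r,140:165]; w=w[(w[:,2]>.083)&(w[:,2]<.095)]
    if len(w)>=3: P.append(w.mean(0)*1000)
P=np.array(P); c=np.polyfit(P[:,0],P[:,1],1); res=P[:,1]-np.polyval(c,P[:,0]); ok=abs(res)<1.5; c=np.polyfit(P[ok,0],P[ok,1],1)
print(len(P),ok.sum(),'yaw',np.degrees(np.arctan(c[0])),'x range',P[0,0],P[-1,0],'y@535',np.polyval(c,535),'std',res[ok].std())
print(P[::6].round(1))
cv2.imwrite('pics/d.png',np.hstack([cv2.resize(d['frame'][160:245,130:220],None,fx=4.4,fy=4.4,interpolation=cv2.INTER_CUBIC),cv2.resize(d['frame'][100:185,220:310],None,fx=4.4,fy=4.4)]))
E
python3 leaf2.py
```

```text
15 14 yaw -0.4283510269987891 x range 593.9030697607188 559.4124361038159 y@535 311.3177817524948 std 0.6245682392325949
[[593.9 311.3  88.5]
 [579.1 309.7  88.2]
 [564.5 312.   87.4]]
```

View pics/d.png

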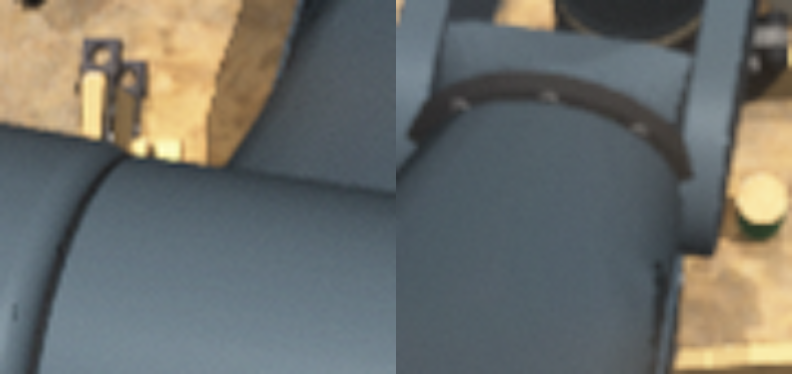

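The arm hides the leaf in this view, so I'll fit it from the first capture.

```bash
sed -i "s/^d=cap('top');/d=pickle.load(open('top0.pkl','rb'));/; s/; pickle.dump.*//; /imwrite/d" leaf2.py; python3 leaf2.py; python3 - <<'E'
from h import *
d=pickle.load(open('top0.pkl','rb')); W=cloud(d)
# panel top by image: rows' half-brightness centre of light strip
g=d['frame'].astype(float)
P=[]
L=W[165:182,140:170].reshape(-1,3); k=L[(L[:,2]>.068)&(L[:,2]<.083)]*1000
print('knuckle top pts',len(k),k.mean(0), np.percentile(k,[5,95],axis=0))
for u,v in ((152.4,235),(153,231),(148,235),(151.5,178)):pass
# pixel picks (from 4x zoom, off 130,150): strip corners top (80,106),(94,106); bottom (65,335),(83,335)
M=np.array(d['cam_to_world']); K_,D=K(d)
def pix(u,v,z):
    a=cv2.undistortPoints(np.array([[[u,v]]],float),K_,D)[0,0]; r=M[:3,:3]@np.r_[a,1]; t=(z-M[2,3])/r[2]; return (M[:3,3]+t*r)*1000
for zx,zy in((79,107),(95,107),(64,335),(83,335)): print(pix(130+(zx-1.5)/4,150+(zy-1.5)/4,.088).round(1))
for zx,zy in((92,92),): print('hole top',pix(130+(zx-1.5)/4,150+(zy-1.5)/4,.078).round(1))
E
python3 go.py w 535 310 150
```

```text
56 55 yaw -1.339401076579301 x range 593.7398861575308 459.9899088457308 y@535 311.8921331528544 std 0.5288782791660879
[[593.7 311.1  89.2]
 [579.  310.7  88.9]
 [564.6 313.2  86.8]
 [549.5 312.2  88.5]
 [534.9 311.7  88.1]
 [520.3 313.   88.1]
 [505.7 311.9  88.1]
 [491.  312.2  89.4]
 [476.7 313.2  88.3]
 [462.2 313.5  89.6]]
knuckle top pts 75 [605.19866065 309.40646703  76.75469416] [[588.77099257 301.24002534  69.94696171]
 [616.4319397  320.02155094  81.13572393]]
[595.6 315.5  88. ]
[595.5 305.7  88. ]
[456.7 319.5  88. ]
[456.7 308.1  88. ]
hole top [607.2 310.8  78. ]
t 17.35 world [688.1   3.1 193.1] bay [ 22.8 -34.5] yaw w 3.29 b 0.07 tilt 0.64 F [ 1.5 -0.7  3. ] w 0.497 ff 0.0 q6 -1.79
['w', '535', '310', '150'] world [535. 310. 150.] delta tool cm [13.56 31.52  4.09]
```

Emit:
{"op": "jog_arm", "data": {
  "steps": [
    [2,4.5,0,0,0,0],
    [2,4.5,0,0,0,0],
    [2,4.5,0,0,0,0],
    [2,4.5,0,0,0,0],
    [2,4.5,0,0,0,0],
    [2,4.5,0,0,0,0],
    [2,4.5,0,0,0,0],
    [0,0,0,0,0,0.082]
  ],
  "grip": 0.5
}}

```text
clock: 18.15
ee_pos: [0.5228, 0.3153, 0.1851]
eef_rot: [-0.031, -3.139, -0.003]
force: [-0.2, -0.2, 0.3]
width: 0.499
finger_force: 0.0
```

Emit:
{"op": "jog_arm", "data": {
  "steps": [
    [0,0,4,0,0,0],
    [0,0,0,0,0,0],
    [0,0,0,0,0,0],
    [0,0,0,0,0,0]
  ]
}}

```text
clock: 18.55
ee_pos: [0.5279, 0.3099, 0.1464]
eef_rot: [0.04, 3.14, 0.001]
force: [0.5, -0.7, 0.5]
width: 0.497
finger_force: 0.0
```

```bash
python3 go.py w 526 312 52
```

```text
t 18.55 world [527.9 309.9 146.4] bay [-119.8  280.8] yaw w -1.46 b -4.68 tilt 0.1 F [ 0.5 -0.7  0.5] w 0.497 ff 0.0 q6 -1.2
['w', '526', '312', '52'] world [526. 312.  52.] delta tool cm [0.21 0.2  9.44]
```

Emit:
{"op": "jog_arm", "data": {
  "steps": [
    [0.2,0.2,0,0,0,0],
    [0,0,4,0,0,0],
    [0,0,3.5,0,0,0],
    [0,0,1.9,0,0,0],
    [0,0,0,0,0,0],
    [0,0,0,0,0,0]
  ]
}}

```text
clock: 19.15
ee_pos: [0.5258, 0.3122, 0.0522]
eef_rot: [0.04, 3.14, 0.001]
force: [0.2, 0.5, -0.1]
width: 0.502
finger_force: 0.0
```

Emit:
{"op": "jog_arm", "data": {
  "steps": [
    [0,0,0,0,0,0],
    [0,0,0,0,0,0],
    [0,0,0,0,0,0],
    [0,0,0,0,0,0],
    [0,0,0,0,0,0],
    [0,0,0,0,0,0],
    [0,0,0,0,0,0]
  ],
  "grip": 0,
  "force": 60
}}

```text
clock: 19.85
ee_pos: [0.5263, 0.3129, 0.053]
eef_rot: [0.039, 3.138, 0.003]
force: [-0.6, 2.0, 6.6]
width: 0.133
finger_force: 59.5
```

```bash
python3 go.py w 526 312 52
```

```text
t 19.85 world [526.3 312.9  53. ] bay [-121.3  283.9] yaw w -1.41 b -4.63 tilt 0.22 F [-0.6  2.   6.6] w 0.133 ff 59.5 q6 -1.19
['w', '526', '312', '52'] world [526. 312.  52.] delta tool cm [ 0.02 -0.1   0.1 ]
```

Emit:
{"op": "jog_arm", "data": {
  "steps": [
    [0,0,-1,0,0,0],
    [0,0,-2,0,0,0],
    [0,0,-2.5,0,0,0],
    [0,0,-2,0,0,0],
    [0,0,0,0,0,-0.081],
    [0,0,0,0,0,0],
    [0,0,0,0,0,0],
    [0,0,0,0,0,0]
  ]
}}

```text
clock: 20.65
ee_pos: [0.5243, 0.3116, 0.1256]
eef_rot: [0.086, -3.138, 0.001]
force: [-0.1, 0.6, -1.8]
width: 0.127
finger_force: 59.3
```

```bash
python3 go.py b -185 225 128 b -185 160 79; python3 - <<'E'
from h import *
f=arm.get_state(); print(f['moment'])
E
```

```text
t 20.65 world [524.3 311.6 125.6] bay [-123.4  282.7] yaw w 3.16 b -0.07 tilt 0.12 F [-0.1  0.6 -1.8] w 0.127 ff 59.3 q6 -1.27
['b', '-185', '225', '128'] world [466.  250.5 128. ] delta tool cm [ 6.15 -5.78 -0.22]
['b', '-185', '160', '79'] world [469.7 185.6  79. ] delta tool cm [  6.14 -12.28   4.69]
[-0.0396284   0.00818179  0.03268702]
```

Emit:
{"op": "jog_arm", "data": {
  "steps": [
    [2,-2,0,0,0,0],
    [2.1,-2,0,0,0,0],
    [2,-1.8,0,0,0,0],
    [0,0,2,0,0,0],
    [0,0,2,0,0,0],
    [0,0,0.7,0,0,0],
    [0,0,0,0,0,0],
    [0,0,0,0,0,0]
  ]
}}

```text
clock: 21.45
ee_pos: [0.4677, 0.2508, 0.0794]
eef_rot: [-0.088, 3.14, -0.0]
force: [0.3, -0.0, -1.0]
width: 0.132
finger_force: 59.1
```

```bash
python3 go.py b -185 160 79; python3 - <<'E'
from h import *
a=[]
d=cap('top'); s=cap('scene'); pickle.dump((d,s),open('e.pkl','wb'))
x=np.load('bay.npy'); c,sn=np.cos(x[2]),np.sin(x[2]); B=lambda b,z:np.r_[(x[:2]+np.array([[c,-sn],[sn,c]])@np.array(b))/1000,z]
print('pin top/low px',proj(d,[B((-103,160),.084),B((-103,160),.03)]),proj(s,[B((-103,160),.084),B((-103,160),.03)]))
cv2.imwrite('pics/e.png',np.hstack([cv2.resize(d['frame'][150:220,160:220],None,fx=6,fy=6,interpolation=cv2.INTER_CUBIC),cv2.resize(s['frame'][150:220,200:270],None,fx=6,fy=6,interpolation=cv2.INTER_CUBIC)]))
E
```

```text
t 21.45 world [467.7 250.8  79.4] bay [-183.3  225.2] yaw w 3.22 b -0.01 tilt 0.01 F [ 0.3 -0.  -1. ] w 0.132 ff 59.1 q6 -1.35
['b', '-185', '160', '79'] world [469.7 185.6  79. ] delta tool cm [ 0.17 -6.52  0.04]
pin top/low px [[200.62565324 193.99845881]
 [204.59996724 197.90113673]] [[244.33754684 193.48103015]
 [244.8216754  210.76902909]]
```

View pics/e.png

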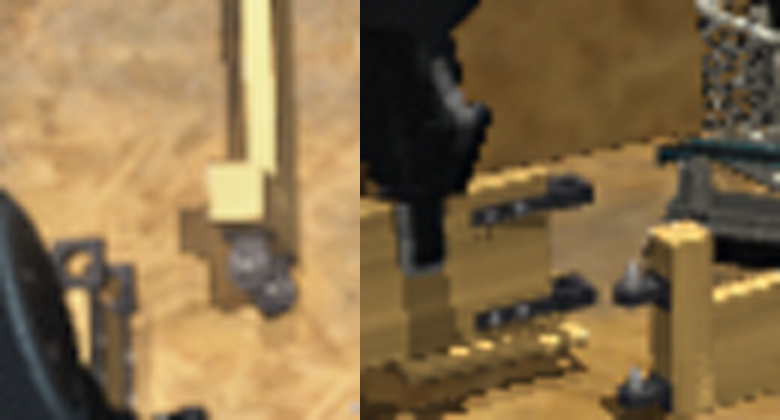

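The left half (top view) shows the upper knuckle hole near (84,264) and the hinge brackets near (250,258). The right half shows the pins at (632,275) and (632,378), and the knuckles level with the gap between the brackets. I'll zoom in with overlays of the predicted positions.

```bash
python3 - <<'E'
from h import *
d,s=pickle.load(open('e.pkl','rb'))
x=np.load('bay.npy'); c,sn=np.cos(x[2]),np.sin(x[2]); R=np.array([[c,-sn],[sn,c]]); B=lambda b,z:np.r_[(x[:2]+R@np.array(b))/1000,z]
tc=np.array([467.7,250.8])
def ov(d,r0,c0,h,w,f):
    v=cv2.resize(d['frame'][r0:r0+h,c0:c0+w],None,fx=f,fy=f,interpolation=cv2.INTER_CUBIC)
    v=cv2.convertScaleAbs(v,alpha=1.8,beta=20)
    L=[(B((-103,160),.084),(0,255,0)),(B((-103,160),.072),(0,255,0)),(B((-103,160),.030),(255,255,0)),(B((-103,160),.018),(255,255,0))]
    k=(tc+R@np.array([82,0]))/1000
    L+=[(np.r_[k,.1045],(0,0,255)),(np.r_[k,.0945],(0,0,255)),(np.r_[k,.0505],(255,0,255)),(np.r_[k,.0405],(255,0,255))]
    for X,col in L:
        u=proj(d,X)[0]; print(np.round(u,2),np.round(X*1000,1)); cv2.circle(v,(int((u[0]-c0+.5)*f),int((u[1]-r0+.5)*f)),2,col,-1)
    return v
cv2.imwrite('pics/f.png',np.vstack([ov(d,182,164,22,48,16)[:, :768],ov(s,172,216,24,48,16)[:248+130,:768]])[:600])
E
```

```text
[200.63 194.  ] [551.5 190.2  84. ]
[201.54 194.9 ] [551.5 190.2  72. ]
[204.6 197.9] [551.5 190.2  30. ]
[205.44 198.72] [551.5 190.2  18. ]
[171.71 193.52] [549.6 255.4 104.5]
[172.74 194.28] [549.6 255.4  94.5]
[177.05 197.5 ] [549.6 255.4  50.5]
[177.98 198.2 ] [549.6 255.4  40.5]
[244.34 193.48] [551.5 190.2  84. ]
[244.45 197.37] [551.5 190.2  72. ]
[244.82 210.77] [551.5 190.2  30. ]
[244.93 214.54] [551.5 190.2  18. ]
[233.29 179.71] [549.6 255.4 104.5]
[233.41 182.9 ] [549.6 255.4  94.5]
[233.92 196.72] [549.6 255.4  50.5]
[234.04 199.81] [549.6 255.4  40.5]
```

View pics/f.png

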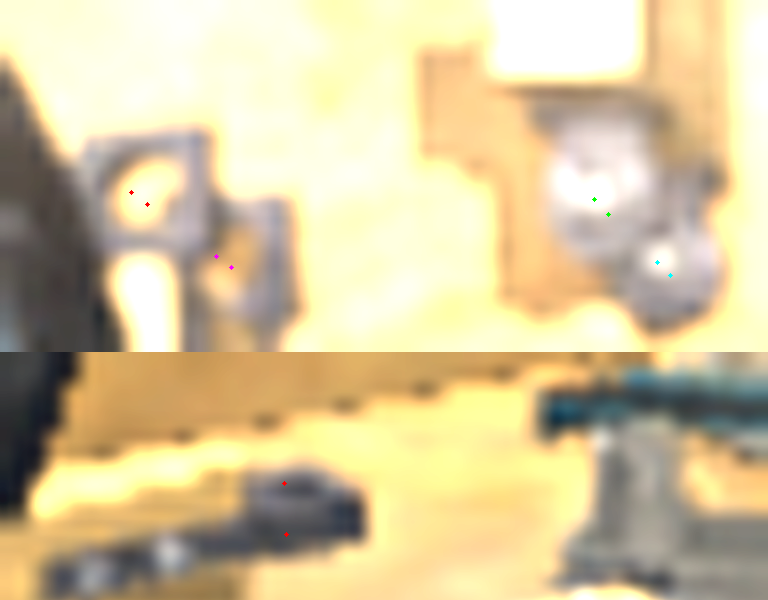

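The predicted dots sit within about 1 mm of the knuckles and pins. I'll move in sideways, between the brackets.

Emit:
{"op": "jog_arm", "data": {
  "steps": [
    [0.17,-2,0,0,0,0],
    [0,-2,0,0,0,0],
    [0,-1.7,0,0,0,0],
    [0,-0.7,0,0,0,0],
    [0,0,0,0,0,0],
    [0,0,0,0,0,0],
    [0,0,0,0,0,0]
  ]
}}

```text
clock: 22.25
ee_pos: [0.4694, 0.1874, 0.0795]
eef_rot: [-0.089, 3.14, 0.0]
force: [0.0, 0.3, -1.8]
width: 0.13
finger_force: 59.3
```

```bash
python3 go.py b -185 160 79; cat > look.py <<'E'
from h import *
import sys
d=cap('top'); s=cap('scene'); pickle.dump((d,s),open('g.pkl','wb'))
x=np.load('bay.npy'); c,sn=np.cos(x[2]),np.sin(x[2]); R=np.array([[c,-sn],[sn,c]]); B=lambda b,z:np.r_[(x[:2]+R@np.array(b))/1000,z]
def v(d,r0,c0,h,w,f):
    o=cv2.resize(d['frame'][r0:r0+h,c0:c0+w],None,fx=f,fy=f,interpolation=cv2.INTER_CUBIC); return cv2.convertScaleAbs(o,alpha=2,beta=15)
a=v(d,176,188,28,26,15); b=v(s,180,230,28,26,15)
cv2.imwrite(sys.argv[1],np.hstack([a,b]))
E
python3 look.py pics/g.png
```

```text
t 22.25 world [469.4 187.4  79.5] bay [-185.2  161.8] yaw w 3.26 b 0.04 tilt 0.04 F [ 0.   0.3 -1.8] w 0.13 ff 59.3 q6 -1.47
['b', '-185', '160', '79'] world [469.7 185.6  79. ] delta tool cm [-0.02 -0.18  0.05]
```

View pics/g.png

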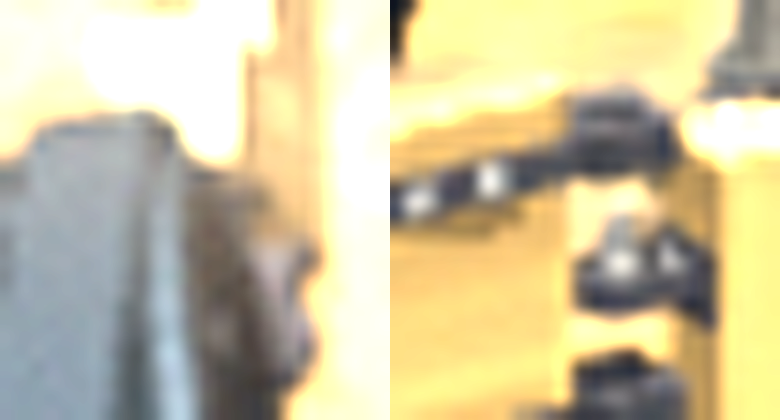

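In the scene view the knuckle is right above the upper pin (hole about (610,120), pin about (622,240)). I'll lower gently and watch the force.

Emit:
{"op": "jog_arm", "data": {
  "steps": [
    [0,-0.08,0.5,0,0,0],
    [0,0,0.5,0,0,0],
    [0,0,0.2,0,0,0],
    [0,0,0.2,0,0,0],
    [0,0,0,0,0,0],
    [0,0,0,0,0,0]
  ]
}}

```text
clock: 22.95
ee_pos: [0.4693, 0.1859, 0.0652]
eef_rot: [0.088, -3.14, 0.0]
force: [-0.3, -0.7, -1.8]
width: 0.132
finger_force: 59.3
```

```bash
python3 go.py b -185 161 57; python3 -c "
from h import *
print(arm.get_state()['moment'])"
```

```text
t 22.95 world [469.3 185.9  65.2] bay [-185.3  160.3] yaw w 3.22 b -0.01 tilt 0.01 F [-0.3 -0.7 -1.8] w 0.132 ff 59.3 q6 -1.47
['b', '-185', '161', '57'] world [469.6 186.6  57. ] delta tool cm [-0.03  0.07  0.82]
[-0.01224061 -0.00251945 -0.02702412]
```

Emit:
{"op": "jog_arm", "data": {
  "steps": [
    [0,0,0.2,0,0,0],
    [0,0,0.2,0,0,0],
    [0,0,0.2,0,0,0],
    [0,0,0,0,0,0]
  ]
}}

```text
clock: 23.35
ee_pos: [0.4696, 0.186, 0.0592]
eef_rot: [-0.088, 3.14, 0.0]
force: [0.9, 1.4, -1.5]
width: 0.133
finger_force: 59.3
```

```bash
python3 go.py b -185 161 57; python3 look.py pics/h.png
```

```text
t 23.35 world [469.6 186.   59.2] bay [-185.   160.4] yaw w 3.23 b 0.0 tilt 0.04 F [ 0.9  1.4 -1.5] w 0.133 ff 59.3 q6 -1.47
['b', '-185', '161', '57'] world [469.6 186.6  57. ] delta tool cm [-0.    0.06  0.22]
```

View pics/h.png

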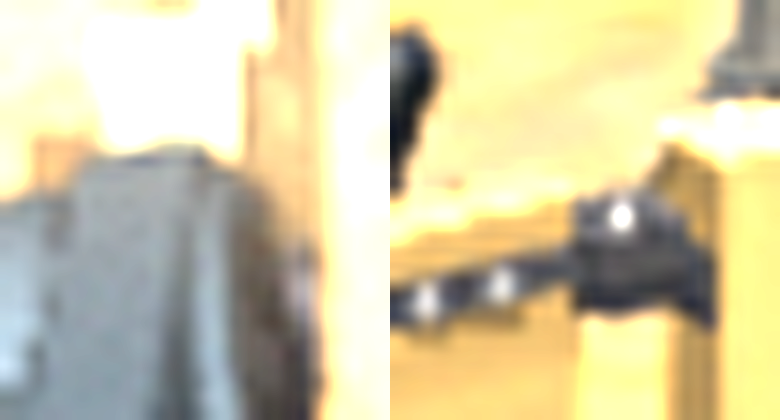

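The pin tip shows through the upper knuckle at (621,216), so the leaf is hung. I'll seat it and release.

Emit:
{"op": "jog_arm", "data": {
  "steps": [
    [0,0,0.15,0,0,0],
    [0,0,0.1,0,0,0],
    [0,0,0,0,0,0],
    [0,0,0,0,0,0]
  ]
}}

```text
clock: 23.85
ee_pos: [0.4696, 0.186, 0.057]
eef_rot: [-0.088, 3.139, 0.0]
force: [0.3, 1.6, 0.9]
width: 0.13
finger_force: 59.8
```

```bash
python3 go.py
```

```text
t 23.85 world [469.6 186.   57. ] bay [-185.   160.4] yaw w 3.23 b 0.0 tilt 0.05 F [0.3 1.6 0.9] w 0.13 ff 59.8 q6 -1.47
```

Emit:
{"op": "jog_arm", "data": {
  "steps": [
    [0,0,0,0,0,0],
    [0,0,0,0,0,0],
    [0,0,0,0,0,0],
    [0,0,-1,0,0,0],
    [0,0,-3,0,0,0],
    [0,0,-4,0,0,0],
    [0,0,-2,0,0,0],
    [0,0,0,0,0,0.14]
  ],
  "grip": 0.5
}}

```text
clock: 24.65
ee_pos: [0.4714, 0.1863, 0.1607]
eef_rot: [0.136, 3.131, 0.002]
force: [1.1, 0.7, 0.4]
width: 0.5
finger_force: 0.0
```

Emit:
{"op": "jog_arm", "data": {
  "steps": [
    [0,0,0,0,0,0.14],
    [0,0,0,0,0,0.14],
    [0,0,0,0,0,0.14],
    [0,0,0,0,0,0.14],
    [0,0,0,0,0,0.14],
    [0,0,0,0,0,0.14],
    [0,0,0,0,0,0.14],
    [0,0,0,0,0,0.14]
  ]
}}

```text
clock: 25.45
ee_pos: [0.4691, 0.1859, 0.1575]
eef_rot: [1.786, 2.584, 0.0]
force: [0.3, 0.0, -1.3]
width: 0.502
finger_force: 0.0
```

Emit:
{"op": "jog_arm", "data": {
  "steps": [
    [0,0,0,0,0,0.14],
    [0,0,0,0,0,0.14],
    [0,0,0,0,0,0.14],
    [0,0,0,0,0,0.14],
    [0,0,0,0,0,0.14],
    [0,0,0,0,0,0.14],
    [0,0,0,0,0,0.14],
    [0,0,0,0,0,0.14]
  ]
}}

```text
clock: 26.25
ee_pos: [0.4691, 0.1858, 0.1575]
eef_rot: [2.886, 1.241, 0.0]
force: [0.3, 0.6, 0.4]
width: 0.496
finger_force: 0.0
```

Emit:
{"op": "jog_arm", "data": {
  "steps": [
    [0,0,0,0,0,0.14],
    [0,0,0,0,0,0.14],
    [0,0,0,0,0,0.14],
    [0,0,0,0,0,0.14],
    [0,0,0,0,0,0.14],
    [0,0,0,0,0,0.081],
    [0,0,0,0,0,0],
    [0,0,0,0,0,0]
  ]
}}

```text
clock: 27.05
ee_pos: [0.4692, 0.1859, 0.1572]
eef_rot: [-3.141, -0.061, -0.0]
force: [-0.1, -0.3, -0.2]
width: 0.497
finger_force: 0.0
```

```bash
python3 go.py b -185 161 57; python3 look.py pics/i.png; python3 - <<'E'
from h import *
d,s=pickle.load(open('g.pkl','rb'))
cv2.imwrite('pics/i.png',np.hstack([cv2.resize(d['frame'][90:270,150:330],None,fx=2.2,fy=2.2),cv2.resize(s['frame'][130:310,180:360],None,fx=2.2,fy=2.2)]))
E
```

```text
t 27.05 world [469.2 185.9 157.2] bay [-185.4  160.3] yaw w -177.79 b -181.01 tilt 0.02 F [-0.1 -0.3 -0.2] w 0.497 ff 0.0 q6 1.69
['b', '-185', '161', '57'] world [469.6 186.6  57. ] delta tool cm [ 0.04 -0.07 10.02]
```

View pics/i.png

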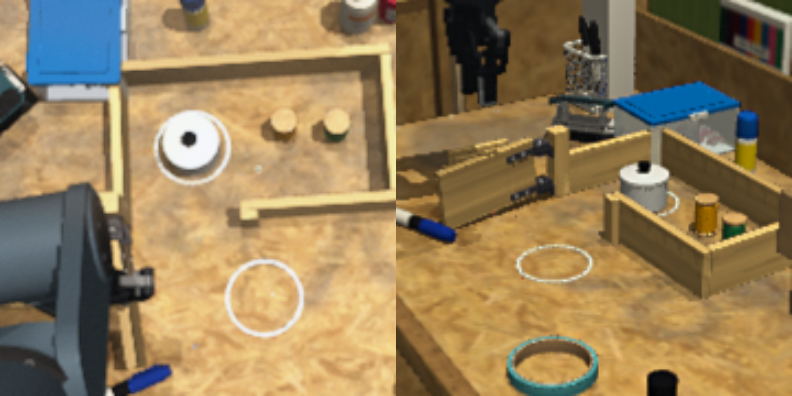

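The leaf hangs wide open on both pins, both spools stand upright, and the pot is in the ring. I'll check the pot's position and prepare the swing.

```bash
cat > pot.py <<'E'
from h import *
d=cap('top'); W=cloud(d); w=W[130:190,205:275].reshape(-1,3)*1000
x=np.load('bay.npy'); c,sn=np.cos(x[2]),np.sin(x[2]); R=np.array([[c,-sn],[sn,c]])
p=w[(w[:,2]>40)&(w[:,2]<53)&(np.hypot(w[:,0]-664,w[:,1]-111)<70)]; C=cv2.minEnclosingCircle(p[:,:2].astype(np.float32)); print('pot bay',R.T@(np.array(C[0])-x[:2]),C[1])
# ring in image
f=d['frame'].astype(int); m=(f.min(-1)>190)&(abs(W[...,2])<.012)
q=W[m]*1000; q=q[np.hypot(q[:,0]-664,q[:,1]-111)<60]; print('ring',len(q),(R.T@(q[:,:2]-x[:2]).T).mean(1) if len(q) else '')
if len(q)>5: C=cv2.minEnclosingCircle(q[:,:2].astype(np.float32)); print(R.T@(np.array(C[0])-x[:2]),C[1])
E
python3 pot.py
```

```text
pot bay [ 0.9639006  71.94372299] 32.68101501464844
ring 196 [11.08719465 74.93516129]
[ 6.14089453 76.22237989] 46.46884536743164
```

Emit:
{"op": "jog_arm", "data": {
  "steps": [
    [0,-0.1,4,0,0,0],
    [0,0,4,0,0,0],
    [0,0,2,0,0,0],
    [0,0,0,0,0,0],
    [0,0,0,0,0,0],
    [0,0,0,0,0,0]
  ],
  "grip": 0.3
}}

```text
clock: 27.8
ee_pos: [0.4701, 0.1871, 0.0578]
eef_rot: [-3.141, -0.058, -0.003]
force: [0.0, -0.2, 0.4]
width: 0.301
finger_force: 0.0
```

Emit:
{"op": "jog_arm", "data": {
  "steps": [
    [0.02,0.54,0,0,0,-0.0655],
    [0.02,0.54,0,0,0,-0.0655],
    [0.02,0.54,0,0,0,-0.0655],
    [0.02,0.54,0,0,0,-0.0655],
    [0.02,0.54,0,0,0,-0.0655],
    [0.02,0.54,0,0,0,-0.0655],
    [0.02,0.54,0,0,0,-0.0655],
    [0.02,0.54,0,0,0,-0.0655]
  ]
}}

```text
clock: 28.6
ee_pos: [0.4831, 0.1461, 0.0583]
eef_rot: [3.017, 0.874, 0.005]
force: [-0.0, 0.5, -0.4]
width: 0.298
finger_force: 0.1
```

```bash
python3 go.py b -146 90 57; python3 -c "
import numpy as np
for t in (30,50,60,90): print(t,-103-82*np.cos(np.radians(t)),160.4-82*np.sin(np.radians(t)))"
```

```text
t 28.6 world [483.1 146.1  58.3] bay [-173.8  119.8] yaw w -147.7 b -150.92 tilt 0.17 F [-0.   0.5 -0.4] w 0.298 ff 0.1 q6 1.08
['b', '-146', '90', '57'] world [512.5 117.9  57. ] delta tool cm [0.99 3.95 0.14]
30 -174.01408311032398 119.4
50 -155.70858399429622 97.58435566424382
60 -144.0 89.38591688967604
90 -103.0 78.4
```

On the arc exactly. I'll continue.

Emit:
{"op": "jog_arm", "data": {
  "steps": [
    [0.02,0.54,0,0,0,-0.0655],
    [0.02,0.54,0,0,0,-0.0655],
    [0.02,0.54,0,0,0,-0.0655],
    [0.02,0.54,0,0,0,-0.0655],
    [0.02,0.54,0,0,0,-0.0655],
    [0.02,0.54,0,0,0,-0.0655],
    [0.02,0.54,0,0,0,-0.0655],
    [0.02,0.54,0,0,0,-0.0655]
  ]
}}

```text
clock: 29.4
ee_pos: [0.5145, 0.1171, 0.0583]
eef_rot: [2.687, 1.625, 0.004]
force: [-0.0, -0.4, -0.3]
width: 0.303
finger_force: 0.1
```

Emit:
{"op": "jog_arm", "data": {
  "steps": [
    [0.02,0.54,0,0,0,-0.0655],
    [0.02,0.54,0,0,0,-0.0655],
    [0.02,0.54,0,0,0,-0.0655],
    [0.02,0.54,0,0,0,-0.0655],
    [0.02,0.54,0,0,0,-0.0655],
    [0.02,0.54,0,0,0,-0.0655],
    [0.02,0.54,0,0,0,-0.0655],
    [0,0,0,0,0,0]
  ]
}}

```text
clock: 30.2
ee_pos: [0.5516, 0.1077, 0.0584]
eef_rot: [2.25, 2.189, 0.004]
force: [0.7, 0.3, -0.0]
width: 0.3
finger_force: 0.0
```

```bash
python3 go.py b -103 78 57; python3 look.py pics/j.png; python3 - <<'E'
from h import *
d,s=pickle.load(open('g.pkl','rb'))
cv2.imwrite('pics/j.png',np.hstack([cv2.resize(d['frame'][90:270,150:330],None,fx=2.2,fy=2.2),cv2.resize(s['frame'][130:310,180:360],None,fx=2.2,fy=2.2)]))
E
```

```text
t 30.2 world [551.6 107.7  58.4] bay [-107.6   77.6] yaw w -91.58 b -94.8 tilt 0.23 F [ 0.7  0.3 -0. ] w 0.3 ff 0.0 q6 0.02
['b', '-103', '78', '57'] world [556.1 108.4  57. ] delta tool cm [0.08 0.45 0.14]
```

View pics/j.png

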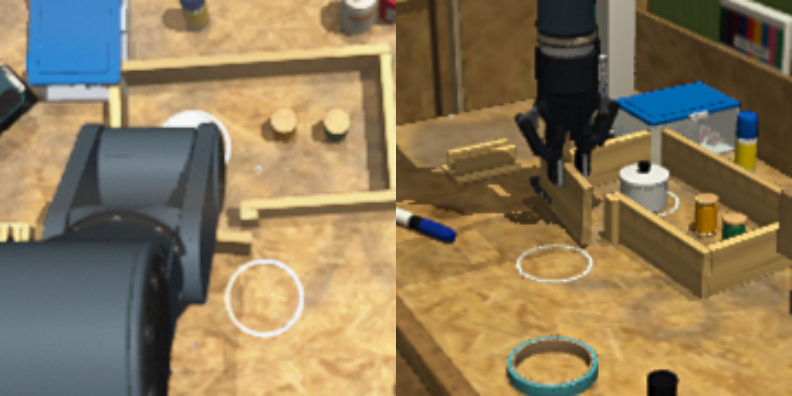

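The gate is following, with about 10° left before the stop. I'll finish the swing with a gentle push.

Emit:
{"op": "jog_arm", "data": {
  "steps": [
    [0.05,0.45,0,0,0,-0.084],
    [0,0.2,0,0,0,0],
    [0,0.2,0,0,0,0],
    [0,0.2,0,0,0,0],
    [0,0.2,0,0,0,0],
    [0,0,0,0,0,0]
  ]
}}

```text
clock: 30.9
ee_pos: [0.5626, 0.1086, 0.0568]
eef_rot: [2.158, 2.283, 0.0]
force: [0.7, -0.0, 0.2]
width: 0.299
finger_force: 0.1
```

```bash
python3 go.py b -103 78 57
```

```text
t 30.9 world [562.6 108.6  56.8] bay [-96.5  77.9] yaw w -86.79 b -90.02 tilt 0.02 F [ 0.7 -0.   0.2] w 0.299 ff 0.1 q6 -0.06
['b', '-103', '78', '57'] world [556.1 108.4  57. ] delta tool cm [ 0.01 -0.65 -0.02]
```

Emit:
{"op": "jog_arm", "data": {
  "steps": [
    [0,0.1,0,0,0,0],
    [0,0.1,0,0,0,0],
    [0,0.1,0,0,0,0],
    [0,0,0,0,0,0]
  ]
}}

```text
clock: 31.3
ee_pos: [0.5654, 0.1088, 0.0568]
eef_rot: [2.158, 2.283, 0.0]
force: [-0.1, -0.5, 0.2]
width: 0.303
finger_force: 0.1
```

```bash
python3 go.py
```

```text
t 31.3 world [565.4 108.8  56.8] bay [-93.7  77.9] yaw w -86.77 b -89.99 tilt 0.0 F [-0.1 -0.5  0.2] w 0.303 ff 0.1 q6 -0.06
```

Emit:
{"op": "jog_arm", "data": {
  "steps": [
    [0,0.1,0,0,0,0],
    [0,0.1,0,0,0,0],
    [0,0.1,0,0,0,0],
    [0,0,0,0,0,0]
  ]
}}

```text
clock: 31.7
ee_pos: [0.5659, 0.109, 0.0564]
eef_rot: [-2.155, -2.281, 0.006]
force: [-5.3, -0.5, 1.1]
width: 0.297
finger_force: 2.5
```

```bash
python3 go.py; python3 - <<'E'
from h import *
x=np.load('bay.npy'); c,sn=np.cos(x[2]),np.sin(x[2]); R=np.array([[c,-sn],[sn,c]])
d=cap('scene'); W=cloud(d).reshape(-1,3)*1000; q=W.copy(); q[:,:2]=(q[:,:2]-x[:2])@R
a=q[(q[:,2]>84)&(q[:,2]<97)&(q[:,0]>-140)&(q[:,0]<-80)&(q[:,1]<148)&(q[:,1]>0)]
for lo in range(0,150,15):
    b=a[(a[:,1]>=lo)&(a[:,1]<lo+15)]
    if len(b): print(lo,len(b),np.percentile(b[:,0],[5,50,95]).round(1),np.median(b[:,2]).round(1))
E
```

```text
t 31.7 world [565.9 109.   56.4] bay [-93.2  78.1] yaw w -86.76 b -89.98 tilt 0.3 F [-5.3 -0.5  1.1] w 0.297 ff 2.5 q6 -0.06
15 3 [-106.4 -106.2  -99. ] 84.5
30 6 [-107.6 -101.8  -97.9] 85.2
45 9 [-109.1 -105.5  -97.1] 85.7
60 34 [-119.5 -110.3  -82. ] 88.8
75 14 [-121.1 -107.2  -80.4] 88.4
```

Emit:
{"op": "jog_arm", "data": {
  "steps": [
    [0,-0.4,0,0,0,0],
    [0,-0.3,0,0,0,0],
    [0,0,-1,0,0,0],
    [0,0,-3,0,0,0],
    [0,0,-4,0,0,0],
    [0,0,-4,0,0,0],
    [4,0,0,0,0,0],
    [4.5,0,0,0,0,0]
  ]
}}

```text
clock: 32.55
ee_pos: [0.5591, 0.1933, 0.1802]
eef_rot: [2.159, 2.276, 0.009]
force: [-0.6, 0.3, -0.6]
width: 0.303
finger_force: 0.0
```

```bash
python3 go.py w 400 -300 250
```

```text
t 32.55 world [559.1 193.3 180.2] bay [-95.2 162.6] yaw w -86.98 b -90.21 tilt 0.43 F [-0.6  0.3 -0.6] w 0.303 ff 0.0 q6 0.09
['w', '400', '-300', '250'] world [ 400. -300.  250.] delta tool cm [-48.42 -18.44  -7.14]
```

Emit:
{"op": "jog_arm", "data": {
  "steps": [
    [4.5,-1.5,-1,0,0,0],
    [4.5,-1.5,-1,0,0,0],
    [4.5,-1.5,-1,0,0,0],
    [4.5,-1.5,-1,0,0,0],
    [4.5,-1.5,0,0,0,0],
    [4.5,-1.5,0,0,0,0],
    [4.5,-1.5,0,0,0,0],
    [0,0,0,0,0,0]
  ]
}}

```text
clock: 33.35
ee_pos: [0.4313, 0.5079, 0.2181]
eef_rot: [-2.149, -2.289, -0.008]
force: [0.1, -0.8, 0.5]
width: 0.298
finger_force: 0.0
```

```bash
python3 go.py; python3 pot.py; python3 look.py pics/k.png; python3 - <<'E'
from h import *
d,s=pickle.load(open('g.pkl','rb'))
cv2.imwrite('pics/k.png',np.hstack([cv2.resize(d['frame'][90:270,170:350],None,fx=2.2,fy=2.2),cv2.resize(s['frame'][130:310,180:360],None,fx=2.2,fy=2.2)]))
x=np.load('bay.npy'); c,sn=np.cos(x[2]),np.sin(x[2]); R=np.array([[c,-sn],[sn,c]])
W=cloud(d).reshape(-1,3)*1000; q=W.copy(); q[:,:2]=(q[:,:2]-x[:2])@R
a=q[(q[:,2]>84)&(q[:,2]<97)&(q[:,0]>-140)&(q[:,0]<-80)&(q[:,1]<148)&(q[:,1]>0)]
for lo in range(0,150,20):
    b=a[(a[:,1]>=lo)&(a[:,1]<lo+20)]
    if len(b): print(lo,len(b),b[:,0].mean().round(1),np.median(b[:,2]).round(1))
E
```

```text
t 33.35 world [431.3 507.9 218.1] bay [-205.2  483.9] yaw w -86.39 b -89.61 tilt 0.31 F [ 0.1 -0.8  0.5] w 0.298 ff 0.0 q6 0.63
pot bay [ 1.13830981 73.01401683] 32.7962760925293
ring 127 [18.88603593 69.51594948]
[ 8.05969627 75.06406507] 45.73826599121094
0 10 -102.5 85.3
20 19 -102.4 85.5
40 37 -101.7 87.0
60 30 -102.6 86.5
80 31 -103.3 87.8
100 49 -103.1 89.7
120 43 -103.6 90.7
140 11 -103.7 90.8
```

View pics/k.png

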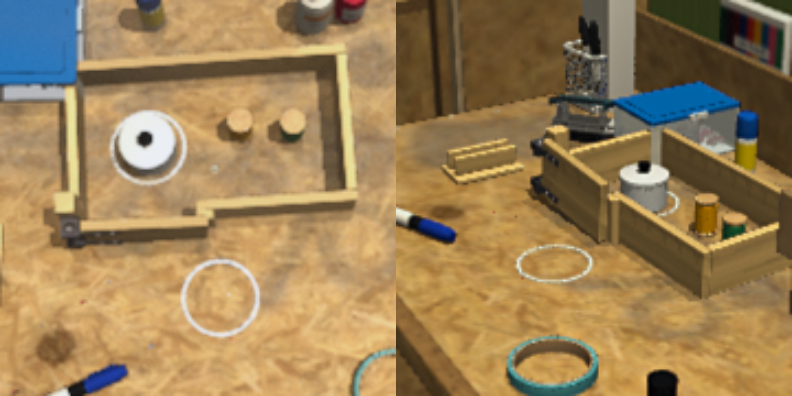

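```bash
python3 - <<'E'
from h import *
from scipy.optimize import least_squares
x=np.load('bay.npy'); c,sn=np.cos(x[2]),np.sin(x[2]); R=np.array([[c,-sn],[sn,c]])
def rays(d,us,z):
    M=np.array(d['cam_to_world']); k,D=K(d); a=cv2.undistortPoints(np.float64(us).reshape(-1,1,2),k,D)[:,0]
    r=np.c_[a,np.ones(len(a))]@M[:3,:3].T; t=(z-M[2,3])/r[:,2]; return (M[:3,3]+t[:,None]*r)*1000
fit=lambda q:least_squares(lambda p:np.hypot(q[:,0]-p[0],q[:,1]-p[1])-p[2],[664,111,40],loss='soft_l1').x
d0=pickle.load(open('top0.pkl','rb')); f=d0['frame'].astype(int)
v,u=np.where((f.min(-1)>175)); q=rays(d0,np.c_[u,v],0); q=q[np.hypot(q[:,0]-664,q[:,1]-111)<60]
r=fit(q); print('ring',len(q),r.round(1),(R.T@(r[:2]-x[:2])).round(1))
d,s=pickle.load(open('g.pkl','rb')); f=d['frame'].astype(int); W=cloud(d)
m=(W[...,2]>.04)&(W[...,2]<.054); v,u=np.where(m); q=rays(d,np.c_[u,v],.047); q=q[np.hypot(q[:,0]-664,q[:,1]-111)<60]
C=cv2.minEnclosingCircle(q[:,:2].astype(np.float32)); print('pot',np.round(C[0],1),C[1],(R.T@(np.array(C[0])-x[:2])).round(1),q[:,:2].mean(0))
# scene view pot
W=cloud(s); m=(W[...,2]>.043)&(W[...,2]<.051); q=W[m]*1000; q=q[np.hypot(q[:,0]-664,q[:,1]-111)<60]; C=cv2.minEnclosingCircle(q[:,:2].astype(np.float32)); print('scene pot',C[1],(R.T@(np.array(C[0])-x[:2])).round(1))
E
```

```text
ring 196 [666.  112.4  43.2] [ 6.9 75.9]
pot [659.3 107.9] 32.40509033203125 [-0.  71.7] [659.12608689 108.00063021]
scene pot 32.97953796386719 [ 0.9 69.9]
```

The gate is shut against its stop, and everything stands upright. But the pot sits about 8 mm off the ring's centre, which is too close to the paint. I'll slide it a few millimetres.

```bash
python3 go.py b 2 72 180
```

```text
t 33.5 world [434.  501.9 217.3] bay [-202.8  477.8] yaw w -86.72 b -89.94 tilt 0.06 F [ 0.3  0.  -0.4] w 0.299 ff 0.0 q6 0.63
['b', '2', '72', '180'] world [661.3 108.3 180. ] delta tool cm [-40.6   20.43   3.76]
```

Emit:
{"op": "jog_arm", "data": {
  "steps": [
    [-4.3,2.2,0,0,0,0],
    [-4.3,2.2,0,0,0,0],
    [-4.3,2.2,0,0,0,0],
    [-4.3,2.2,0,0,0,0],
    [-4.3,2.2,0,0,0,0],
    [-4.3,2.2,0,0,0,0],
    [-4.3,2.2,0,0,0,0],
    [-4.3,2.2,0,0,0,0]
  ],
  "grip": 1
}}

```text
clock: 34.3
ee_pos: [0.6299, 0.1642, 0.2174]
eef_rot: [2.161, 2.279, 0.0]
force: [1.6, 0.4, -0.3]
width: 1.005
finger_force: 0.0
```

```bash
python3 go.py b 2 72 150
```

```text
t 34.3 world [629.9 164.2 217.4] bay [-26.2 129.6] yaw w -86.95 b -90.17 tilt 0.03 F [ 1.6  0.4 -0.3] w 1.005 ff 0.0 q6 0.03
['b', '2', '72', '150'] world [661.3 108.3 150. ] delta tool cm [-5.75  2.83  6.74]
```

Emit:
{"op": "jog_arm", "data": {
  "steps": [
    [-3,1.4,0,0,0,0],
    [-2.6,1.3,3,0,0,0],
    [0,0,4,0,0,0],
    [0,0,3,0,0,0],
    [0,0,0,0,0,0],
    [0,0,0,0,0,0],
    [0,0,0,0,0,0]
  ]
}}

```text
clock: 35.0
ee_pos: [0.6608, 0.1135, 0.1192]
eef_rot: [2.156, 2.28, 0.004]
force: [0.5, -1.4, 0.7]
width: 1.001
finger_force: 0.0
```

```bash
python3 go.py b 2 72 9
```

```text
t 35.0 world [660.8 113.5 119.2] bay [ 1.7 77.2] yaw w -86.8 b -90.03 tilt 0.25 F [ 0.5 -1.4  0.7] w 1.001 ff 0.0 q6 -0.05
['b', '2', '72', '9'] world [661.3 108.3   9. ] delta tool cm [-0.52 -0.02 11.02]
```

Emit:
{"op": "jog_arm", "data": {
  "steps": [
    [-0.5,0,0,0,0,0],
    [0,0,0,0,0,0],
    [0,0,4,0,0,0],
    [0,0,4,0,0,0],
    [0,0,2.5,0,0,0],
    [0,0,0.4,0,0,0],
    [0,0,0,0,0,0]
  ]
}}

```text
clock: 35.7
ee_pos: [0.6595, 0.1092, 0.0079]
eef_rot: [-2.157, -2.283, 0.0]
force: [-0.7, -0.5, 0.9]
width: 1.002
finger_force: 0.0
```

Emit:
{"op": "jog_arm", "data": {
  "steps": [
    [0,0,0,0,0,0],
    [0,0,0,0,0,0],
    [0,0,0,0,0,0],
    [0,0,0,0,0,0],
    [0,0,0,0,0,0],
    [0,0,0,0,0,0]
  ],
  "grip": 0.5,
  "force": 40
}}

```text
clock: 36.3
ee_pos: [0.6622, 0.1092, 0.0107]
eef_rot: [2.155, 2.28, 0.007]
force: [1.1, -0.7, 6.9]
width: 0.742
finger_force: 43.5
```

```bash
python3 go.py b 7 75 9
```

```text
t 36.3 world [662.2 109.2  10.7] bay [ 2.9 72.9] yaw w -86.76 b -89.99 tilt 0.38 F [ 1.1 -0.7  6.9] w 0.742 ff 43.5 q6 -0.06
['b', '7', '75', '9'] world [666.1 111.5   9. ] delta tool cm [0.21 0.41 0.17]
```

Emit:
{"op": "jog_arm", "data": {
  "steps": [
    [0.1,0.2,0,0,0,0],
    [0.1,0.2,0,0,0,0],
    [0.1,0.15,0,0,0,0],
    [0,0,0,0,0,0],
    [0,0,0,0,0,0],
    [0,0,0,0,0,0]
  ]
}}

```text
clock: 36.9
ee_pos: [0.6632, 0.1104, 0.0108]
eef_rot: [-2.157, -2.284, 0.007]
force: [-6.9, -6.0, 14.1]
width: 0.74
finger_force: 43.9
```

```bash
python3 go.py b 7 75 9
```

```text
t 36.9 world [663.2 110.4  10.8] bay [ 4. 74.] yaw w -86.71 b -89.93 tilt 0.25 F [-6.9 -6.  14.1] w 0.74 ff 43.9 q6 -0.05
['b', '7', '75', '9'] world [666.1 111.5   9. ] delta tool cm [0.1  0.3  0.18]
```

Emit:
{"op": "jog_arm", "data": {
  "steps": [
    [0,0,0,0,0,0],
    [0,0,0,0,0,0],
    [0,0,0,0,0,0],
    [0,0,0,0,0,0],
    [0,0,-2,0,0,0],
    [0,0,-4,0,0,0],
    [0,0,-4.5,0,0,0],
    [0,0,-4.5,0,0,0]
  ],
  "grip": 1
}}

```text
clock: 37.7
ee_pos: [0.6642, 0.1126, 0.1584]
eef_rot: [-2.157, -2.283, 0.002]
force: [0.4, -0.4, -0.1]
width: 1.0
finger_force: 0.0
```

Emit:
{"op": "jog_arm", "data": {
  "steps": [
    [0,0,-3,0,0,0],
    [4.3,-2.2,0,0,0,0],
    [4.3,-2.2,0,0,0,0],
    [4.3,-2.2,0,0,0,0],
    [4.3,-2.2,0,0,0,0],
    [4.3,-2.2,0,0,0,0],
    [4.3,-2.2,0,0,0,0],
    [4.3,-2.2,0,0,0,0]
  ]
}}

```text
clock: 38.5
ee_pos: [0.4926, 0.4059, 0.1876]
eef_rot: [-2.158, -2.283, 0.001]
force: [1.2, -0.3, -0.3]
width: 1.002
finger_force: 0.0
```

Emit:
{"op": "jog_arm", "data": {
  "steps": [
    [4.3,-2.2,0,0,0,0],
    [4.3,-1,0,0,0,0],
    [0,0,0,0,0,0],
    [0,0,0,0,0,0],
    [0,0,0,0,0,0]
  ]
}}

```text
clock: 39.0
ee_pos: [0.4573, 0.4873, 0.1873]
eef_rot: [2.158, 2.283, -0.002]
force: [-0.0, -0.0, -0.5]
width: 0.998
finger_force: 0.0
```

```bash
python3 go.py; python3 pot.py; python3 look.py pics/l.png; python3 - <<'E'
from h import *
d,s=pickle.load(open('g.pkl','rb'))
cv2.imwrite('pics/l.png',np.hstack([cv2.resize(d['frame'][90:270,170:350],None,fx=2.2,fy=2.2),cv2.resize(s['frame'][130:310,180:360],None,fx=2.2,fy=2.2)]))
E
```

```text
t 39.0 world [457.3 487.3 187.3] bay [-180.3  461.9] yaw w -86.79 b -90.01 tilt 0.08 F [-0.  -0.  -0.5] w 0.998 ff 0.0 q6 0.59
pot bay [-5.98331848 75.31508119] 32.48305892944336
ring 108 [24.64337714 66.21520365]
[ 7.94698143 75.29332259] 45.16447067260742
```

View pics/l.png

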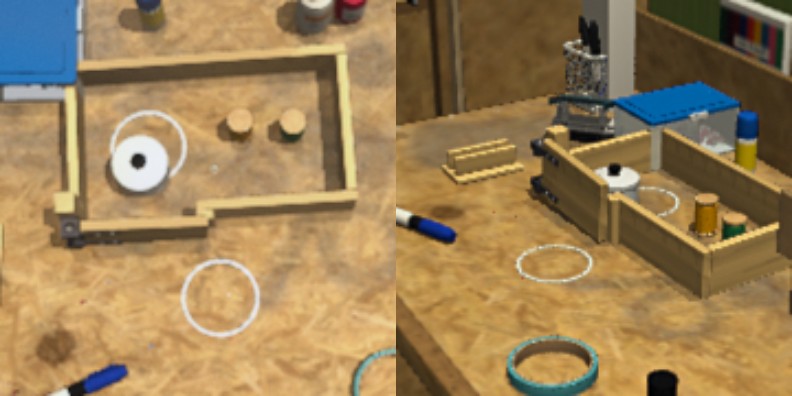

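Between the two captures the pot was knocked toward the gate; it now shows at (139,163), clear of the ring's centre (148,147). I've used all 14 views, so I'll let it settle and measure from here.

Emit:
{"op": "jog_arm", "data": {
  "steps": [
    [0,0,0,0,0,0],
    [0,0,0,0,0,0],
    [0,0,0,0,0,0],
    [0,0,0,0,0,0],
    [0,0,0,0,0,0],
    [0,0,0,0,0,0],
    [0,0,0,0,0,0],
    [0,0,0,0,0,0]
  ]
}}

```text
clock: 39.95
ee_pos: [0.4571, 0.4883, 0.1878]
eef_rot: [-2.158, -2.283, 0.0]
force: [0.3, 0.1, 0.6]
width: 0.998
finger_force: 0.0
```

```bash
python3 pot.py; python3 pot.py; python3 go.py
```

```text
pot bay [-37.92653641  85.63950901] 32.09861755371094
ring 125 [17.65114514 71.68245724]
[ 6.27615405 77.98259679] 47.353492736816406
pot bay [-37.42034548  85.16657303] 32.79990005493164
ring 125 [17.9790808  72.16082802]
[ 5.87266144 77.82589071] 47.44169998168945
t 40.05 world [457.1 488.3 187.8] bay [-180.5  462.9] yaw w -86.76 b -89.98 tilt 0.0 F [ 1.2 -0.1 -0.6] w 1.007 ff 0.0 q6 0.6
```

Emit:
{"op": "jog_arm", "data": {
  "steps": [
    [0,0,0,0,0,-0.143],
    [0,0,0,0,0,-0.143],
    [0,0,0,0,0,-0.143],
    [0,0,0,0,0,-0.143],
    [0,0,0,0,0,-0.143],
    [0,0,0,0,0,-0.143],
    [0,0,0,0,0,-0.143],
    [0,0,0,0,0,-0.143]
  ]
}}

```text
clock: 40.85
ee_pos: [0.4571, 0.4883, 0.1878]
eef_rot: [-0.569, -3.09, 0.0]
force: [-0.1, -0.4, -0.0]
width: 1.0
finger_force: 0.0
```

Emit:
{"op": "jog_arm", "data": {
  "steps": [
    [0,0,0,0,0,-0.143],
    [0,0,0,0,0,-0.143],
    [0,0,0,0,0,-0.141],
    [0,0,0,0,0,0],
    [0,0,0,0,0,0]
  ]
}}

```text
clock: 41.35
ee_pos: [0.4571, 0.4883, 0.1878]
eef_rot: [0.085, -3.14, 0.0]
force: [1.2, -0.8, -0.4]
width: 0.998
finger_force: 0.0
```

```bash
python3 go.py b -36 85 150
```

```text
t 41.35 world [457.1 488.3 187.8] bay [-180.5  462.9] yaw w 3.08 b -0.14 tilt 0.0 F [ 1.2 -0.8 -0.4] w 0.998 ff 0.0 q6 -0.97
['b', '-36', '85', '150'] world [622.6 119.1 150. ] delta tool cm [-14.54 -37.76   3.78]
```

Emit:
{"op": "jog_arm", "data": {
  "steps": [
    [-1.8,-4.6,0,0,0,0],
    [-1.8,-4.6,0,0,0,0],
    [-1.8,-4.6,0,0,0,0],
    [-1.8,-4.6,0,0,0,0],
    [-1.8,-4.6,0,0,0,0],
    [-1.8,-4.6,0,0,0,0],
    [-1.8,-4.6,0,0,0,0],
    [-1.8,-4.6,0,0,0,0]
  ]
}}

```text
clock: 42.15
ee_pos: [0.6225, 0.1272, 0.188]
eef_rot: [-0.085, 3.14, 0.0]
force: [0.3, 0.3, 0.6]
width: 0.997
finger_force: 0.0
```

Emit:
{"op": "jog_arm", "data": {
  "steps": [
    [0,-0.7,3,0,0,0],
    [0,0,3,0,0,0],
    [0,0,0,0,0,0],
    [0,0,0,0,0,0],
    [0,0,0,0,0,0]
  ]
}}

```text
clock: 42.65
ee_pos: [0.6233, 0.1226, 0.1294]
eef_rot: [-0.089, 3.137, -0.0]
force: [1.3, -0.8, 0.8]
width: 1.002
finger_force: 0.0
```

```bash
python3 go.py b -36 85 9
```

```text
t 42.65 world [623.3 122.6 129.4] bay [-35.1  88.5] yaw w 3.26 b 0.03 tilt 0.17 F [ 1.3 -0.8  0.8] w 1.002 ff 0.0 q6 -1.61
['b', '-36', '85', '9'] world [622.6 119.1   9. ] delta tool cm [ 0.12 -0.35 12.04]
```

Emit:
{"op": "jog_arm", "data": {
  "steps": [
    [0.1,-0.35,0,0,0,0],
    [0,0,0,0,0,0],
    [0,0,4,0,0,0],
    [0,0,4,0,0,0],
    [0,0,3.5,0,0,0],
    [0,0,0.4,0,0,0],
    [0,0,0,0,0,0]
  ]
}}

```text
clock: 43.35
ee_pos: [0.6212, 0.1186, 0.0086]
eef_rot: [0.089, -3.139, -0.0]
force: [0.4, 0.7, -0.4]
width: 0.999
finger_force: 0.0
```

Emit:
{"op": "jog_arm", "data": {
  "steps": [
    [0,0,0,0,0,0],
    [0,0,0,0,0,0],
    [0,0,0,0,0,0],
    [0,0,0,0,0,0],
    [0,0,0,0,0,0],
    [0,0,0,0,0,0],
    [0,0,0,0,0,0]
  ],
  "grip": 0.5,
  "force": 50
}}

```text
clock: 44.05
ee_pos: [0.6234, 0.1192, 0.0119]
eef_rot: [-0.088, 3.135, 0.001]
force: [-0.3, 2.7, 6.9]
width: 0.73
finger_force: 53.9
```

```bash
python3 go.py b 7 76 9
```

```text
t 44.05 world [623.4 119.2  11.9] bay [-35.2  85.1] yaw w 3.23 b 0.01 tilt 0.31 F [-0.3  2.7  6.9] w 0.73 ff 53.9 q6 -1.62
['b', '7', '76', '9'] world [666.1 112.5   9. ] delta tool cm [-4.22 -0.91  0.31]
```

Emit:
{"op": "jog_arm", "data": {
  "steps": [
    [-0.5,-0.1,-0.15,0,0,0],
    [-1,-0.2,0,0,0,0],
    [-1.2,-0.25,0,0,0,0],
    [-1,-0.25,0,0,0,0],
    [-0.6,-0.15,0,0,0,0],
    [0,0,0,0,0,0],
    [0,0,0,0,0,0],
    [0,0,0,0,0,0]
  ]
}}

```text
clock: 44.85
ee_pos: [0.6655, 0.1111, 0.0119]
eef_rot: [-0.089, 3.139, -0.001]
force: [-3.0, -0.1, 5.4]
width: 0.736
finger_force: 55.6
```

```bash
python3 go.py b 7.5 76 10
```

```text
t 44.85 world [665.5 111.1  11.9] bay [ 6.3 74.6] yaw w 3.26 b 0.03 tilt 0.07 F [-3.  -0.1  5.4] w 0.736 ff 55.6 q6 -1.63
['b', '7.5', '76', '10'] world [666.6 112.6  10. ] delta tool cm [-0.12  0.14  0.19]
```

Emit:
{"op": "jog_arm", "data": {
  "steps": [
    [0,0,0,0,0,0],
    [0,0,0,0,0,0],
    [0,0,0,0,0,0],
    [0,0,0,0,0,0],
    [0,0,-2,0,0,0],
    [0,0,-4,0,0,0],
    [0,0,-4.5,0,0,0],
    [0,0,-4.5,0,0,0]
  ],
  "grip": 1
}}

```text
clock: 45.65
ee_pos: [0.6645, 0.1114, 0.1612]
eef_rot: [0.089, -3.139, 0.0]
force: [-0.6, -0.9, 0.2]
width: 1.003
finger_force: 0.0
```

Emit:
{"op": "jog_arm", "data": {
  "steps": [
    [0,0,-3,0,0,0],
    [2.2,4.3,0,0,0,0],
    [2.2,4.3,0,0,0,0],
    [2.2,4.3,0,0,0,0],
    [2.2,4.3,0,0,0,0],
    [2.2,4.3,0,0,0,0],
    [2.2,4.3,0,0,0,0],
    [2.2,4.3,0,0,0,0]
  ]
}}

```text
clock: 46.45
ee_pos: [0.4929, 0.4047, 0.1903]
eef_rot: [-0.089, 3.14, -0.0]
force: [1.5, -0.0, -1.0]
width: 1.002
finger_force: 0.0
```

Emit:
{"op": "jog_arm", "data": {
  "steps": [
    [2.2,4.3,0,0,0,0],
    [1,4.3,0,0,0,0],
    [0,0,0,0,0,0],
    [0,0,0,0,0,0],
    [0,0,0,0,0,0],
    [0,0,0,0,0,0],
    [0,0,0,0,0,0],
    [0,0,0,0,0,0]
  ]
}}

```text
clock: 47.25
ee_pos: [0.458, 0.4863, 0.1904]
eef_rot: [0.086, -3.14, 0.0]
force: [0.2, -0.7, 0.5]
width: 0.999
finger_force: 0.0
```

```bash
cat > fin.py <<'E'
from h import *
import runpy; runpy.run_path('pot.py')
d=cap('top'); x=np.load('bay.npy'); c,sn=np.cos(x[2]),np.sin(x[2]); R=np.array([[c,-sn],[sn,c]])
q=cloud(d).reshape(-1,3)*1000; q=q.copy(); q[:,:2]=(q[:,:2]-x[:2])@R
a=q[(q[:,2]>84)&(q[:,2]<97)&(q[:,0]>-140)&(q[:,0]<-80)&(q[:,1]<148)&(q[:,1]>0)]
for lo in range(0,150,30):
    b=a[(a[:,1]>=lo)&(a[:,1]<lo+30)]; print('gate',lo,len(b),b[:,0].mean().round(1),np.median(b[:,2]).round(1))
for n,y in(('green',-95),('orange',-35)):
    b=q[(abs(q[:,0]-20)<25)&(abs(q[:,1]-y)<25)&(q[:,2]>38)&(q[:,2]<60)]; C=cv2.minEnclosingCircle(b[:,:2].astype(np.float32)); print(n,np.round(C[0],1),C[1],np.median(b[:,2]))
E
python3 go.py; python3 fin.py
```

```text
t 47.25 world [458.  486.3 190.4] bay [-179.8  460.9] yaw w 3.15 b -0.07 tilt 0.0 F [ 0.2 -0.7  0.5] w 0.999 ff 0.0 q6 -0.98
pot bay [ 3.91824433 72.30235825] 32.84931182861328
ring 130 [ 1.29248556 69.85755804]
[ 6.15714998 75.73055258] 45.45502471923828
gate 0 17 -102.7 85.6
gate 30 52 -101.3 86.4
gate 60 49 -102.8 87.2
gate 90 67 -103.0 89.3
gate 120 52 -103.5 91.1
green [ 11.8 -97.1] 14.862712860107422 48.155865672783406
orange [ 17.1 -36.3] 14.571518898010254 48.232648559944245
```

```bash
python3 -c "
from workcell import arm
print(arm.hand_in())"
```

```text
the job is handed in; nothing more can be done
None
```

I handed the job in at 47 s of the 210: the pot stands inside the white ring, about 4 mm off its centre. The gate hangs on both pins and is shut against its stop, and both spools present (green and orange) stand upright in the bay; the pot was knocked about 4 cm after the gate was shut, so I slid it back then, and I did not re-measure the tape, pen or punch.

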